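Flip open the two narrow screw cases

ROBOT

A 7-joint arm with a two-finger parallel gripper is mounted at the origin on the work surface. World frame = base frame: x ahead of the robot, y to its left, z up, the work surface at z = 0. Lengths are in mm, angles in rad, forces in N, time in s.
With the tool pointing down it reaches from about 425 to 825 mm from the base axis. Payload 3.6 kg.
Tool frame: the origin (TCP) lies midway between the tips of the shut fingers; the grasp point (between the pads) lies 19 mm behind it; x points along the fingers, z is the direction in which the jaws open and shut, and the axes are right-handed (so a half turn about x gives the same grasp; the last joint's range is limited). The gripper opens to 85 mm and grips with 20 to 120 N. Pads are 22 mm wide; open, the fingers measure 114 mm over their backs; the gripper's body (76 mm by 85 mm) begins 54 mm behind the grasp point. The pads swing forward as they close: fully open they stand 13 mm farther back than shut.
Start: joints at [1.121, 0.615, -0.013, 1.423, 0.008, 1.103, -0.04], TCP at [266.713, -592.729, 231.297] pointing down, gripper open.
Joint ranges: [-3.12, 3.12], [-0.3, 2.06], [-1.34, 1.32], [0.26, 2.42], [-1.36, 4.5], [0.01, 1.98], [-2.84, 2.84]. Speed limits (rad/s): [2.79, 2.79, 3.14, 3.14, 3.14, 3.14, 3.14].

INTERFACE

Orientations are given as a 3x3 rotation matrix whose columns are the frame's x, y, z axes.
In Python, from cell import ctrl gives the robot as it stands.
- The arm moves only by the tool drive_tool, never from a script. Its argument "deltas" is a list of rows, each an object with "jaw": the closure, from -1 (fully open) to 1 (shut); "travel": the shift along the tool's x, y, z in units of 60 mm (1.0 is 60 mm), a list of three; "turn": the turn about the tool's x in units of 10 degrees (1.0 is 10 degrees). A call has 1 to 20 rows; each row shifts and turns the commanded pose from where the row before left it, along the tool's axes as they then stand; what a row does not reach is not made up. A row lasts 1/8 s, in which the tool goes at most 62.5 mm and 10.7 degrees, less where a joint would pass 70% of its speed; a pose out of reach is approached as far as the arm can. A call is refused whole if a number of a shift passes 1 or a number of a turn 1, either way. A call with a gripper value outside its range is refused whole. The fingers move at their own pace and stop on an object; the grip force is fixed at half the most. Time passes only in rows, so rows that do not move let the fingers close. It gives the time, the measured TCP pose, the force and the opening at its end, in the units of the state.
- ctrl.get_obs(): the state, without advancing time (a new reading comes with each control period).
- ctrl.camera(name): name is "side" or "top"; returns the picture (400x640x3 uint8, red, green, blue); there is no depth.
- ctrl.calibration(name): a dict with "fx", "fy", "cx", "cy" (pixels), "k1" (the pictures are not rectified: a ray, as slopes to the right and down, at radius r is drawn at 1 + k1 r^2 times it, then the intrinsics apply), "world_from_camera" (4x4, takes a point from camera to world coordinates). Camera axes: x right, y down, z forward; pixel columns grow to the right and rows downward; lengths in mm; the calibration is good to about 2 mm. A picture is of the moment at which its call begins. calibration takes no time and is no camera call.
- ctrl.close_job(): hands the job in, once; it reports no verdict.
The state is a dict: "time_s": time; "joint_pos": joint angles; "qd": joint speeds; "joint_efforts": joint torques, N m; "eef_pos": TCP position; "tool_rot": TCP orientation; "ft_force": force on the tool from outside, world axes, zero at the start; "moment": the same for the moment, N m; "finger_gap": finger opening in mm.
Only numpy, scipy, OpenCV 4.12 (cv2) and the standard library are available. Lean on these libraries where they do the work, as an engineer would, in place of code of your own. Each camera call takes 0.05 s, during which the arm holds its last target.

TASK

Open the two narrow screw cases for picking: with your fingertips, push each one's lid up from under its overhanging front nose and on past upright, so that it falls back and stays wide open by itself. Leave the wide case shut, do not lift, tip or shove the cases about, and leave everything else where it is.

Things in the scene. Friction and masses are not known exactly. Their poses are not given: they have to be found in the camera images.
- case_a: blue plastic case 150 deep (x) by 110 wide (y) by 80 mm high, 5 kg full of screws, loose on the table; one of the two narrow cases, which are alike. Origin at the centre of its underside; +x points from its front (nose side, towards the robot) to its rear. Its pale blue lid is hinged along the rear top edge (x = 75, z = 80 mm) and opens up and away from the robot
- lid_a_nose (a point): front crest, at mid-width, of the folded nose along the whole front edge of the lid of case_a. When shut its underside slopes out and up from the front rim (case x = -75, z = 80 mm) to the crest (x = -105, z = 100 mm), overhanging by 30 mm; sheet 4 mm thick. A fingertip tilted in under it lifts the lid with 1 to 2 N; pushing level at the crest needs far more and shoves the case
- lid_a (a joint): opening angle of the lid of case_a, rad: 0 shut, 1.57 upright, 1.95 resting against its stop, wide open. The hinge is loose: below about 1.5 it falls shut by its own weight, beyond it falls open and stays. Lid 110 g, 4 mm thick
- case_b: blue plastic case 150 deep (x) by 110 wide (y) by 80 mm high, 5 kg full of screws, loose on the table; one of the two narrow cases, which are alike. Origin at the centre of its underside; +x points from its front (nose side, towards the robot) to its rear. Its pale blue lid is hinged along the rear top edge (x = 75, z = 80 mm) and opens up and away from the robot
- lid_b_nose (a point): front crest, at mid-width, of the folded nose along the whole front edge of the lid of case_b. When shut its underside slopes out and up from the front rim (case x = -75, z = 80 mm) to the crest (x = -105, z = 100 mm), overhanging by 30 mm; sheet 4 mm thick. A fingertip tilted in under it lifts the lid with 1 to 2 N; pushing level at the crest needs far more and shoves the case
- lid_b (a joint): opening angle of the lid of case_b, rad: 0 shut, 1.57 upright, 1.95 resting against its stop, wide open. The hinge is loose: below about 1.5 it falls shut by its own weight, beyond it falls open and stays. Lid 110 g, 4 mm thick
- case_c: blue plastic case 150 deep (x) by 170 wide (y) by 80 mm high, 7.5 kg full of screws, loose on the table; this is the wide case, a carton stands on its lid. Origin at the centre of its underside; +x points from its front (nose side, towards the robot) to its rear. Its pale blue lid is hinged along the rear top edge (x = 75, z = 80 mm) and opens up and away from the robot
- lid_c_nose (a point): front crest, at mid-width, of the folded nose along the whole front edge of the lid of case_c. When shut its underside slopes out and up from the front rim (case x = -75, z = 80 mm) to the crest (x = -105, z = 100 mm), overhanging by 30 mm; sheet 4 mm thick. A fingertip tilted in under it lifts the lid with 1 to 2 N; pushing level at the crest needs far more and shoves the case
- lid_c (a joint): opening angle of the lid of case_c, rad: 0 shut, 1.57 upright, 1.95 resting against its stop, wide open. The hinge is loose: below about 1.5 it falls shut by its own weight, beyond it falls open and stays. Lid 170 g, 4 mm thick
- carton: small cardboard carton 70 x 55 x 40 mm standing on the wide case's lid; origin at the centre of its underside
- bin: small open red bin of screws, 100 x 90 x 50 mm, near the robot on its left; origin at the centre of its underside
- bolt: large steel hex bolt standing on its head, 40 mm across, 60 mm tall, near the robot on its right; origin at the centre of its underside
- screwdriver: screwdriver lying behind the cases; origin under it, x along its length
- jar: lidded jar, 60 mm across, 85 mm high, behind the cases; origin at the centre of its underside
- wrench: wrench lying at the left of the cases; origin under it, x along its length
- spray: grey spray can, 52 mm across, 150 mm high, at the right of the cases; origin at the centre of its underside

How it is judged:
By the outcome, as a careful person would: the job done as asked, in the order asked, and still so for the second after the job is handed in, with the robot touching nothing.
It also fails if it takes over 72 s, if anything falls off the work surface, if the arm or the gripper's body presses on something with over 40 N, if the wrist force passes 120 N, or if a joint passes its speed limit or range.

## Working session

There is one attempt and no reset: what is moved stays moved. The work goes in short steps, Python scripts to look and compute and a tool call to move; the robot and the scene stay as the last step left them, time stands still between calls to the robot, and variables do not carry over. Pictures are saved under pics/ and viewed, and the job is handed in when it is done.

Besides the shell and the picture viewer there is one more tool, called after "Emit:" as name(argument=value, ...), one argument or row to a line, values as JSON. drive_tool: Moves the arm, as the interface text tells. Its arguments: {"type":"object","properties":{"deltas":{"type":"array"}},"required":["deltas"]}

```bash
ls; mkdir -p pics; python3 - <<'E'
from cell import ctrl
import cv2,numpy as np
np.set_printoptions(precision=4,suppress=True)
o=ctrl.get_obs()
for k,v in o.items(): print(k,v)
for n in("side","top"):
    print(n,ctrl.calibration(n))
    cv2.imwrite(f"pics/{n}0.png",ctrl.camera(n)[:,:,::-1])
E
```

```text
pics
time_s 0.0
joint_pos [ 1.1215  0.6159 -0.0126  1.4249  0.0081  1.1034 -0.0404]
qd [ 0.0003 -0.0003 -0.0001 -0.0004 -0.      0.0002 -0.0009]
joint_efforts [ -0.0006 -46.9216   0.2593 -17.1032   0.01     0.0096  -0.    ]
eef_pos [ 266.3809 -592.0699  230.1405]
tool_rot [[-0.0011  0.9119  0.4104]
 [ 0.0023  0.4104 -0.9119]
 [-1.     -0.0001 -0.0026]]
ft_force [-0.8812  0.0359  0.3222]
moment [-0.0366 -0.0259  0.0063]
finger_gap 85.08079927583779
side {'fx': 387.6067313802138, 'fy': 387.6067313802138, 'cx': 324.4512592573048, 'cy': 201.9354455423929, 'k1': -0.09659808545593605, 'world_from_camera': array([[ -0.753 ,  -0.366 ,   0.5468, -59.7821],
       [ -0.6579,   0.4337,  -0.6157, 692.062 ],
       [ -0.0118,  -0.8234,  -0.5674, 736.9928],
       [  0.    ,   0.    ,   0.    ,   1.    ]])}
top {'fx': 513.6912209617021, 'fy': 513.6912209617021, 'cx': 315.35422120470406, 'cy': 198.86502938216657, 'k1': -0.13022982076436448, 'world_from_camera': array([[   0.0128,   -0.9887,    0.1491,  350.9818],
       [  -0.9997,   -0.0096,    0.0222,  -17.5929],
       [  -0.0205,   -0.1494,   -0.9886, 1486.8243],
       [   0.    ,    0.    ,    0.    ,    1.    ]])}
```

View pics/side0.png

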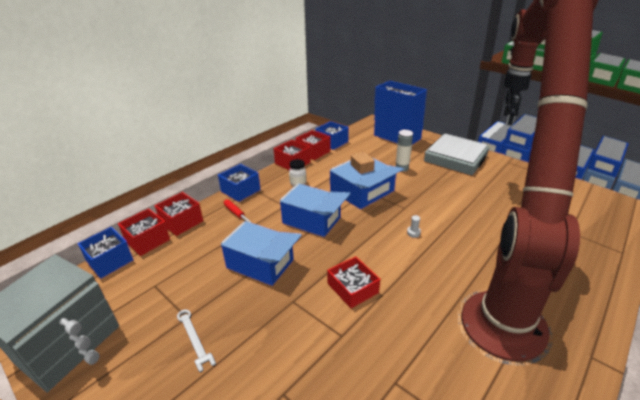

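View pics/top0.png

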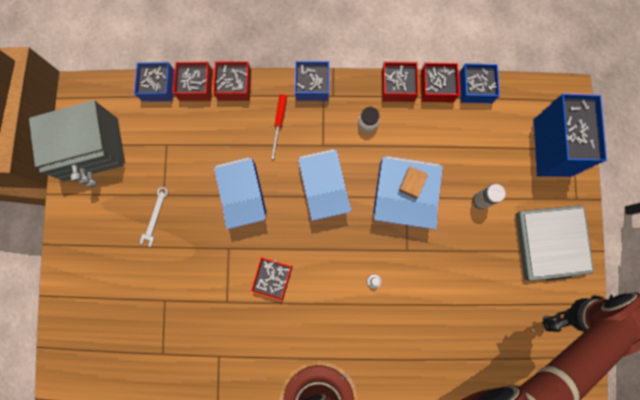

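```bash
cat > h.py <<'E'
import numpy as np,cv2
from cell import ctrl
np.set_printoptions(precision=3,suppress=True)
def ray(cal,uv):
    x=(uv[0]-cal['cx'])/cal['fx'];y=(uv[1]-cal['cy'])/cal['fy']
    p=cv2.undistortPoints(np.array([[[uv[0],uv[1]]]],float),np.array([[cal['fx'],0,cal['cx']],[0,cal['fy'],cal['cy']],[0,0,1]]),np.array([cal['k1'],0,0,0.]))[0,0]
    T=cal['world_from_camera'];return T[:3,3],T[:3,:3]@np.array([p[0],p[1],1])
def at(cal,uv,z):
    o,d=ray(cal,uv);return o+d*(z-o[2])/d[2]
def proj(cal,P):
    T=np.linalg.inv(cal['world_from_camera']);P=np.atleast_2d(P)
    q,_=cv2.projectPoints(P.astype(float),cv2.Rodrigues(T[:3,:3])[0],T[:3,3],np.array([[cal['fx'],0,cal['cx']],[0,cal['fy'],cal['cy']],[0,0,1]]),np.array([cal['k1'],0,0,0.]))
    return q[:,0]
E
python3 - <<'E'
from h import *
a=cv2.imread('pics/top0.png');c=a[130:310,190:460];cv2.imwrite('pics/topz.png',cv2.resize(c,None,fx=2.95,fy=2.95,interpolation=cv2.INTER_CUBIC))
b=cv2.imread('pics/side0.png');c=b[130:300,200:450];cv2.imwrite('pics/sidez.png',cv2.resize(c,None,fx=3.2,fy=3.2,interpolation=cv2.INTER_CUBIC))
E
```

```text
(no output)
```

View pics/topz.png

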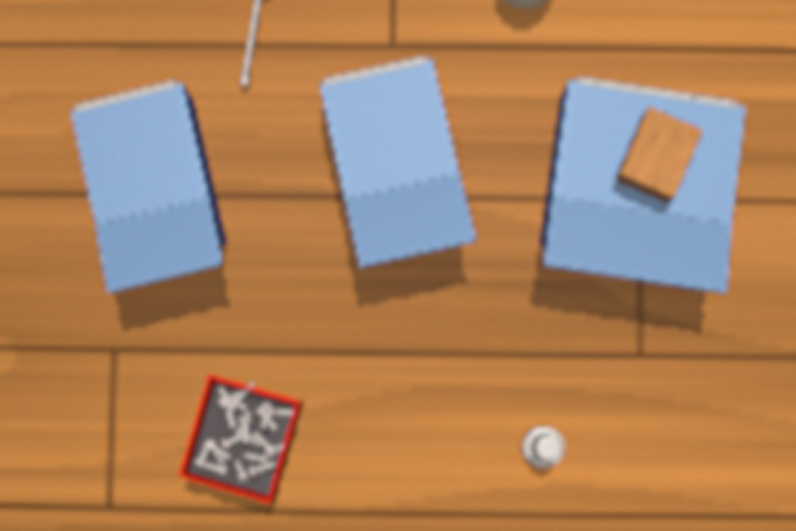

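View pics/sidez.png

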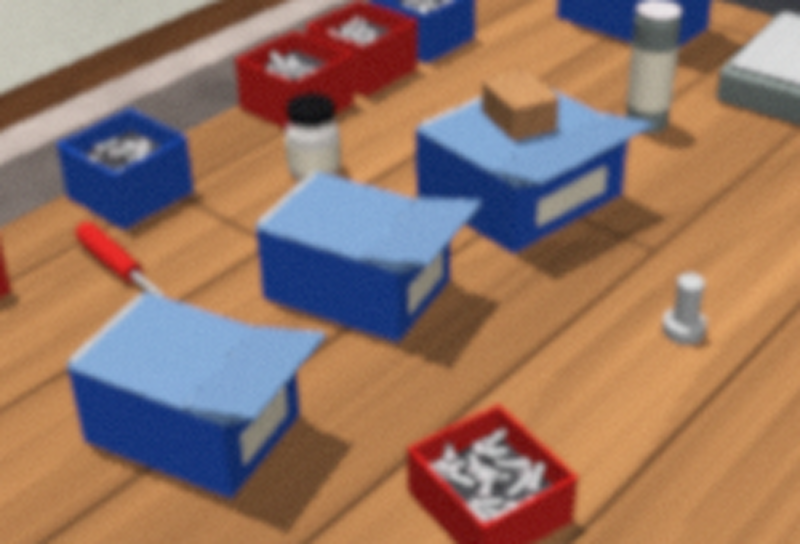

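```bash
cat > fit.py <<'E'
from h import *
from scipy.optimize import least_squares
ct=ctrl.calibration('top');cs=ctrl.calibration('side')
def tz(p):return (190+(p[0]+.5)/2.95-.5,130+(p[1]+.5)/2.95-.5)
def sz(p):return (200+(p[0]+.5)/3.2-.5,130+(p[1]+.5)/3.2-.5)
N=[(72,110),(181,82),(222,264),(108,292)]
M=[(322,84),(432,58),(475,240),(359,268)]
# local points: RL RR FR FL
def loc(w):return np.array([[75,w/2,84],[75,-w/2,84],[-105,-w/2,101],[-105,w/2,101]])
# side: points: nose left tip(FL?) from side camera on +y side
S={'L':{'top':N,'w':110,'side':{(-105,-55,101):(326,335),(75,55,84):(70,368),(-75,55,0):(232,495)}},
'M':{'top':M,'w':110,'side':{(-105,-55,101):(482,203),(75,55,84):(258,230),(-75,55,0):(398,338)}},
'W':{'top':[(567,80),(745,105),(727,292),(543,265)],'w':170,'side':{(-105,-85,101):(650,125),(75,85,84):(417,130),(-75,85,0):(517,250)}}}
for k,v in S.items():
    P=np.vstack([loc(v['w']),np.array(list(v['side']),float)])
    uv=np.array([tz(p) for p in v['top']]+[sz(p) for p in v['side'].values()])
    def wp(q):
        c,s=np.cos(q[2]),np.sin(q[2]);return P@np.array([[c,-s,0],[s,c,0],[0,0,1]]).T+[q[0],q[1],0]
    def res(q):
        W=wp(q);return (np.vstack([proj(ct,W[:4]),proj(cs,W[4:])])-uv).ravel()
    r=least_squares(res,[600,100,0],loss='soft_l1')
    q=r.x;W=wp(q);print(k,q,'res',r.fun.reshape(-1,2).round(1).tolist());print(' crest FR,FL',W[2],W[3],'mid',(W[2]+W[3])/2)
print('bin',[at(ct,tz(p),50) for p in[(210,378),(300,402),(272,503),(183,475)]])
print('bolt',at(ct,tz((546,446)),60))
print('screwdriver tip',at(ct,tz((245,85)),5))
E
python3 fit.py
```

```text
L [590.964 229.098   0.255] res [[-0.4, 0.4], [0.5, 0.4], [0.3, -0.2], [-0.2, 0.0], [-0.0, -0.7], [-0.7, -1.0], [0.1, 0.9]]
 crest FR,FL [503.252 149.37  101.   ] [475.48  255.806 101.   ] mid [489.366 202.588 101.   ]
M [616.589  -6.795   0.228] res [[-0.7, 0.1], [0.3, 0.5], [0.4, 0.3], [0.2, -0.5], [-0.3, -0.4], [-0.5, -1.1], [0.2, 1.5]]
 crest FR,FL [526.724 -84.087 101.   ] [501.881  23.071 101.   ] mid [514.302 -30.508 101.   ]
W [ 597.35  -245.274  100.397] res [[0.1, 0.1], [-0.2, 0.3], [0.1, -0.2], [0.5, 0.1], [0.9, -0.5], [-0.7, -0.5], [-1.2, 1.4]]
 crest FR,FL [ 481.928 -315.47   101.   ] [ 504.659 -146.997  101.   ] mid [ 493.293 -231.234  101.   ]
bin [array([399.568, 164.877,  50.   ]), array([378.201,  78.992,  50.   ]), array([283.372, 103.615,  50.   ]), array([307.954, 188.205,  50.   ])]
bolt [ 339.702 -151.965   60.   ]
screwdriver tip [694.277 143.532   5.   ]
```

Emit:
drive_tool(
  deltas=[
    {"jaw":1,"travel":[0,0,1],"turn":0},
    {"jaw":1,"travel":[0,0,1],"turn":0},
    {"jaw":1,"travel":[0,0,1],"turn":0},
    {"jaw":1,"travel":[0,0,0.5],"turn":0},
  ],
)

```text
time_s: 0.6
eef_pos: [350.2, -778.1, 229.5]
tool_rot: [[-0.001, 0.912, 0.41], [0.001, 0.41, -0.912], [-1.0, 0.0, -0.002]]
ft_force: [0.5, -0.7, 0.1]
finger_gap: 12.6
```

```bash
python3 - <<'E'
from h import *
o=ctrl.get_obs()
for k in('time_s','joint_pos','eef_pos','tool_rot','ft_force','finger_gap'): print(k,o[k])
E
```

```text
time_s 0.6
joint_pos [ 1.122  1.066  0.004  0.469 -0.004  1.609 -0.025]
eef_pos [ 350.166 -778.066  229.535]
tool_rot [[-0.001  0.912  0.41 ]
 [ 0.001  0.41  -0.912]
 [-1.     0.    -0.002]]
ft_force [ 0.476 -0.66   0.141]
finger_gap 12.61053809085184
```

Emit:
drive_tool(
  deltas=[
    {"jaw":1,"travel":[0,0,0.5],"turn":0},
    {"jaw":1,"travel":[0,0,0.5],"turn":0},
    {"jaw":1,"travel":[0,0,0.5],"turn":0},
    {"jaw":1,"travel":[0,0,0],"turn":0},
  ],
)

```text
time_s: 1.1
eef_pos: [361.4, -809.2, 214.9]
tool_rot: [[0.007, 0.913, 0.407], [-0.032, 0.407, -0.913], [-0.999, -0.007, 0.032]]
ft_force: [-0.1, -0.7, 0.1]
finger_gap: 0.2
```

```bash
python3 - <<'E'
from h import *
o=ctrl.get_obs()
for k in('time_s','joint_pos','eef_pos','tool_rot','ft_force','finger_gap'): print(k,o[k])
E
```

```text
time_s 1.1
joint_pos [ 1.055  1.201  0.697  0.264 -0.647  1.702  0.074]
eef_pos [ 361.409 -809.243  214.906]
tool_rot [[ 0.007  0.913  0.407]
 [-0.032  0.407 -0.913]
 [-0.999 -0.007  0.032]]
ft_force [-0.09  -0.659  0.08 ]
finger_gap 0.23179176003427487
```

Emit:
drive_tool(
  deltas=[
    {"jaw":1,"travel":[0,0,1],"turn":0},
    {"jaw":1,"travel":[0,0,1],"turn":0},
    {"jaw":1,"travel":[0,0,1],"turn":0},
    {"jaw":1,"travel":[0,0,1],"turn":0},
  ],
)

```text
time_s: 1.6
eef_pos: [383.3, -856.2, 186.6]
tool_rot: [[0.072, 0.914, 0.4], [-0.154, 0.406, -0.901], [-0.985, 0.004, 0.17]]
ft_force: [0.0, 0.2, -0.4]
finger_gap: 0.2
```

```bash
python3 - <<'E'
from h import *
o=ctrl.get_obs()
for k in('time_s','joint_pos','eef_pos','tool_rot','ft_force','finger_gap'): print(k,o[k])
E
```

```text
time_s 1.6
joint_pos [ 1.028  1.295  1.312  0.263 -1.277  1.602  0.132]
eef_pos [ 383.265 -856.208  186.607]
tool_rot [[ 0.072  0.914  0.4  ]
 [-0.154  0.406 -0.901]
 [-0.985  0.004  0.17 ]]
ft_force [ 0.006  0.185 -0.394]
finger_gap 0.15915043761218325
```

Emit:
drive_tool(
  deltas=[
    {"jaw":1,"travel":[-0.3,0,1],"turn":0},
    {"jaw":1,"travel":[-0.3,0,1],"turn":0},
    {"jaw":1,"travel":[-0.3,0,1],"turn":0},
    {"jaw":1,"travel":[-0.3,0,1],"turn":0},
  ],
)

```text
time_s: 2.1
eef_pos: [395.0, -884.2, 257.8]
tool_rot: [[0.135, 0.914, 0.383], [-0.297, 0.406, -0.864], [-0.945, 0.003, 0.327]]
ft_force: [-0.6, -0.4, 0.0]
finger_gap: -0.0
```

```bash
cat > st.py <<'E'
from h import *
o=ctrl.get_obs()
for k in('time_s','joint_pos','eef_pos','tool_rot','ft_force','finger_gap'): print(k,o[k])
x=o['tool_rot'][:,0];print('tilt deg',np.degrees(np.arccos(-x[2])),'azim',np.degrees(np.arctan2(x[1],x[0])))
E
python3 st.py
```

```text
time_s 2.1
joint_pos [ 1.026  1.228  1.318  0.263 -1.286  1.508  0.132]
eef_pos [ 395.013 -884.219  257.837]
tool_rot [[ 0.135  0.914  0.383]
 [-0.297  0.406 -0.864]
 [-0.945  0.003  0.327]]
ft_force [-0.571 -0.387  0.007]
finger_gap -0.029322431448035792
tilt deg 19.060436604392784 azim -65.54381476237053
```

```bash
cat > fk.py <<'E'
import numpy as np
from math import pi
DH=[(0,0,267),(-pi/2,0,0),(pi/2,0,293),(pi/2,52.5,0),(pi/2,77.5,342.5),(pi/2,0,0),(-pi/2,76,97)]
def fk(q,tool=172.,b=0.,s1=1,parts=False):
    T=np.eye(4);c,s=np.cos(b),np.sin(b);T[:2,:2]=[[c,-s],[s,c]];L=[]
    for i,((al,a,d),t) in enumerate(zip(DH,q)):
        if i==0:t=s1*t
        ca,sa,ct,st=np.cos(al),np.sin(al),np.cos(t),np.sin(t)
        T=T@np.array([[ct,-st,0,a],[st*ca,ct*ca,-sa,-d*sa],[st*sa,ct*sa,ca,d*ca],[0,0,0,1]]);L.append(T.copy())
    p=T@np.array([0,0,tool,1])
    R=T[:3,:3]
    return (p[:3],R,L) if parts else (p[:3],R)
E
python3 - <<'E'
from fk import *
np.set_printoptions(precision=3,suppress=True)
S=[([1.1215,0.6159,-0.0126,1.4249,0.0081,1.1034,-0.0404],[266.38,-592.07,230.14]),([ 1.122,1.066,0.004,0.469,-0.004,1.609,-0.025],[350.166,-778.066,229.5]),([ 1.028,1.295,1.312,0.263,-1.277,1.602,0.132],[383.265,-856.208,186.607]),([ 1.026,1.228,1.318,0.263,-1.286,1.508,0.132],[395.,-884.2,257.8])]
for q,p in S:
    P,R=fk(q);print(P,np.hypot(P[0],P[1]),np.degrees(np.arctan2(P[1],P[0])),'|',np.hypot(p[0],p[1]),np.degrees(np.arctan2(p[1],p[0])),p[2]);print(R)
E
```

```text
[225.536 455.336  16.05 ] 508.13151348626275 63.65002626579955 | 649.234310014497 -65.77639931290679 230.14
[[ 0.393  0.91  -0.129]
 [ 0.873 -0.414 -0.26 ]
 [-0.29  -0.01  -0.957]]
[-46.207 -97.867 134.355] 108.2264026168423 -115.27377623035554 | 853.230876089233 -65.77003178088808 229.5
[[-0.281  0.896 -0.342]
 [-0.523 -0.442 -0.729]
 [-0.805 -0.026  0.593]]
[-84.295  27.516 -41.533] 88.67247588941504 161.92193821077953 | 938.0747302262224 -65.88524451209082 186.607
[[-0.73  -0.413  0.545]
 [-0.55   0.828 -0.109]
 [-0.406 -0.379 -0.831]]
[-97.4    32.757 -46.053] 102.76109536474515 161.41124885686673 | 968.4186284866685 -65.92817953163134 257.8
[[-0.767 -0.4    0.501]
 [-0.516  0.85  -0.111]
 [-0.381 -0.343 -0.858]]
```

```bash
cat > fk.py <<'E'
import numpy as np
from scipy.spatial.transform import Rotation as Ro
from scipy.optimize import least_squares
LIM=np.array([[-3.12,3.12],[-0.3,2.06],[-1.34,1.32],[0.26,2.42],[-1.36,4.5],[0.01,1.98],[-2.84,2.84]])
def fk(q,par,s=(-1,-1,-1,-1)):
    h,L1,L2,L3,b=par[:5]
    z=np.array([0,0,1.]);off=par[5:8]
    R1=Ro.from_euler('z',s[0]*q[0]+b)*Ro.from_euler('y',q[1])
    R2=R1*Ro.from_euler('z',s[1]*q[2])*Ro.from_euler('y',q[3])
    R3=R2*Ro.from_euler('z',s[2]*q[4])*Ro.from_euler('y',q[5])
    p0=np.array([0,0,h]);p1=p0+R1.apply([0,off[0],L1]);p2=p1+R2.apply([0,off[1],L2]);p3=p2+R3.apply([0,off[2],L3])
    R=R3*Ro.from_euler('z',s[3]*q[6])
    return p3,R.as_matrix(),(p0,p1,p2)
E
cat > fitfk.py <<'E'
from fk import *
import itertools
np.set_printoptions(precision=3,suppress=True)
S=[([1.1215,0.6159,-0.0126,1.4249,0.0081,1.1034,-0.0404],[266.38,-592.07,230.14],None),([ 1.122,1.066,0.004,0.469,-0.004,1.609,-0.025],[350.166,-778.066,229.5],None),
([1.055,1.201,0.697,0.264,-0.647,1.702,0.074],[361.4,-809.2,214.9],[.007,-.032,-.999]),([ 1.028,1.295,1.312,0.263,-1.277,1.602,0.132],[383.265,-856.208,186.607],[.072,-.154,-.985]),([ 1.026,1.228,1.318,0.263,-1.286,1.508,0.132],[395.,-884.2,257.8],[.135,-.297,-.945])]
best=[]
for s in itertools.product([1,-1],repeat=3):
    s=s+(-1,)
    for b0 in (0,-2.27):
        def res(x):
            o=[]
            for q,p,ax in S:
                P,R,_=fk(q,x,s);o+=list(P-p)
                if ax is not None:o+=list(300*(R[:,2]-ax))
            return np.array(o)
        r=least_squares(res,[300,550,371,350,b0,0,0,0]);best.append((r.cost,s,r.x,r.fun))
best.sort(key=lambda t:t[0])
for t in best[:3]:print(t[0],t[1],t[2]);
print(best[0][3])
for q,p,ax in S[:1]:print(fk(q,best[0][2],best[0][1])[1])
E
python3 fitfk.py
```

```text
0.1367365304374847 (-1, -1, -1, -1) [255.99  549.722 372.659 305.706   0.001 -12.315  -8.687  -1.423]
0.13673653043783868 (-1, -1, -1, -1) [255.99  549.722 372.659 305.706   0.001 -12.315  -8.687  -1.423]
17.761192894693746 (1, 1, 1, -1) [254.051 551.993 370.806 305.826  -2.303  13.497  10.952   1.444]
[ 0.153 -0.078  0.038 -0.02   0.101  0.015 -0.227 -0.067 -0.068 -0.184
  0.132 -0.144  0.134 -0.013  0.015  0.193  0.003 -0.12  -0.028  0.03
  0.001  0.155 -0.023 -0.056]
[[-0.411  0.912 -0.001]
 [ 0.912  0.411  0.002]
 [ 0.003 -0.    -1.   ]]
```

```bash
cat > ik.py <<'E'
from fk import *
PAR=np.array([255.99,549.722,372.659,305.706,0.001,-12.315,-8.687,-1.423])
def ik(p,ax,q0s,side=None):
    best=None
    for q0 in q0s:
        def res(q):
            P,R,_=fk(q,PAR);r=list((P-p)/1.)+list(300*(R[:,2]-ax))
            if side is not None:r+=list(300*(R[:,0]-side))
            return np.array(r+list(0.02*(q-q0)))
        r=least_squares(res,np.clip(q0,LIM[:,0]+1e-3,LIM[:,1]-1e-3),bounds=(LIM[:,0],LIM[:,1]))
        e=np.abs(r.fun[:6]).max()
        if best is None or e<best[0]-.3:best=(e,r.x)
    return best
E
python3 - <<'E'
from ik import *
np.set_printoptions(precision=2,suppress=True)
C={'L':(590.96,229.1,.255),'M':(616.6,-6.8,.228)}
for k,(cx,cy,y) in C.items():
    for t in (20,30,35,40,45,50):
        out=[]
        for (lx,z) in ((-120,70),(-105,85),(-90,140),(-40,210),(30,250),(100,255)):
            c,s=np.cos(y),np.sin(y);p=np.array([cx+c*lx,cy+s*lx,z])
            T=np.radians(t);ax=np.array([np.sin(T)*c,np.sin(T)*s,-np.cos(T)])
            az=np.arctan2(p[1],p[0])
            q0s=[np.array([-az,.3,0.,2.,0,1.,0]),np.array([-az,.0,0.6,2.2,-.6,.5,0]),np.array([-az,.0,-0.6,2.2,.6,.5,0])]
            e,q=ik(p,ax,q0s);out.append((round(e,1),q[3].round(2),q[5].round(2)))
        print(k,t,out)
E
```

```text
L 20 [(np.float64(0.0), np.float64(2.26), np.float64(0.38)), (np.float64(0.0), np.float64(2.22), np.float64(0.02)), (np.float64(0.0), np.float64(2.13), np.float64(0.2)), (np.float64(0.0), np.float64(1.93), np.float64(0.45)), (np.float64(0.0), np.float64(1.69), np.float64(0.63)), (np.float64(0.0), np.float64(1.48), np.float64(0.74))]
L 30 [(np.float64(0.0), np.float64(2.39), np.float64(0.75)), (np.float64(0.0), np.float64(2.34), np.float64(0.68)), (np.float64(0.0), np.float64(2.26), np.float64(0.44)), (np.float64(0.0), np.float64(2.08), np.float64(0.16)), (np.float64(0.0), np.float64(1.85), np.float64(0.35)), (np.float64(0.0), np.float64(1.66), np.float64(0.45))]
L 35 [(np.float64(5.0), np.float64(2.42), np.float64(1.3)), (np.float64(0.0), np.float64(2.41), np.float64(0.83)), (np.float64(0.0), np.float64(2.33), np.float64(0.62)), (np.float64(0.0), np.float64(2.15), np.float64(0.21)), (np.float64(0.0), np.float64(1.93), np.float64(0.2)), (np.float64(0.0), np.float64(1.74), np.float64(0.3))]
L 40 [(np.float64(16.1), np.float64(2.42), np.float64(1.36)), (np.float64(8.0), np.float64(2.42)
[... 2231 characters left out ...]
(1.84), np.float64(0.14))]
M 45 [(np.float64(29.3), np.float64(2.42), np.float64(0.89)), (np.float64(21.6), np.float64(2.42), np.float64(0.9)), (np.float64(8.0), np.float64(2.42), np.float64(0.8)), (np.float64(0.0), np.float64(2.28), np.float64(0.53)), (np.float64(0.0), np.float64(2.08), np.float64(0.31)), (np.float64(0.0), np.float64(1.91), np.float64(0.15))]
M 50 [(np.float64(39.0), np.float64(2.42), np.float64(0.87)), (np.float64(31.8), np.float64(2.42), np.float64(0.88)), (np.float64(18.7), np.float64(2.42), np.float64(0.8)), (np.float64(0.0), np.float64(2.34), np.float64(0.66)), (np.float64(0.0), np.float64(2.14), np.float64(0.49)), (np.float64(0.0), np.float64(1.97), np.float64(0.39))]
```

```bash
python3 - <<'E'
from h import *
ct=ctrl.calibration('top');cs=ctrl.calibration('side')
# cabinet top corner front-right approx top(118,150)... triangulate with side
for u,v in (((105,102),(57,257)),((118,150),(100,300))):
    o1,d1=ray(ct,u);o2,d2=ray(cs,v)
    A=np.stack([d1,-d2],1);t=np.linalg.lstsq(A,o2-o1,rcond=None)[0];print(o1+t[0]*d1,o2+t[1]*d2)
for u in ((60,72),(595,75),(40,400),(30,112),(75,170)):print(u,at(ct,u,0),at(ct,u,130))
E
```

```text
[826.519 613.383 139.023] [835.128 631.025 150.319]
[703.627 592.509  68.456] [710.694 603.997  75.154]
(60, 72) [980.693 844.108   0.   ] [925.634 768.766 130.   ]
(595, 75) [ 980.977 -865.858    0.   ] [ 925.893 -791.69   130.   ]
(40, 400) [-38.993 828.807   0.   ] [ -4.895 754.802 130.   ]
(30, 112) [847.608 933.13    0.   ] [804.186 850.003 130.   ]
(75, 170) [657.909 756.964   0.   ] [631.073 689.241 130.   ]
```

```bash
cat > mv.py <<'E'
import sys
from h import *
o=ctrl.get_obs();p=o['eef_pos'];R=o['tool_rot']
def go(t,rows=None,step=50):
    global p
    t=np.array(t,float);d=t-p;n=rows or int(np.ceil(np.linalg.norm(d)/step));print(n,'rows of',(R.T@d/n/60).round(3).tolist());p=t
if __name__=='__main__':
    a=eval(sys.argv[1])
    st=float(sys.argv[2]) if len(sys.argv)>2 else 50
    for t in a:go(t,step=st)
E
python3 mv.py '[(330,-560,400),(600,0,400),(430,480,400)]'
```

```text
8 rows of [-0.499, 0.152, -0.539]
13 rows of [-0.167, 0.608, -0.488]
11 rows of [-0.251, 0.06, -0.727]
```

Emit:
drive_tool(
  deltas=[
    {"jaw":1,"travel":[-0.5,0.15,-0.54],"turn":0},
    {"jaw":1,"travel":[-0.5,0.15,-0.54],"turn":0},
    {"jaw":1,"travel":[-0.5,0.15,-0.54],"turn":0},
    {"jaw":1,"travel":[-0.5,0.15,-0.54],"turn":0},
    {"jaw":1,"travel":[-0.5,0.15,-0.54],"turn":0},
    {"jaw":1,"travel":[-0.5,0.15,-0.54],"turn":0},
    {"jaw":1,"travel":[-0.5,0.15,-0.54],"turn":0},
    {"jaw":1,"travel":[-0.5,0.15,-0.54],"turn":0},
  ],
)

```text
time_s: 3.1
eef_pos: [331.6, -569.1, 397.0]
tool_rot: [[0.135, 0.914, 0.383], [-0.297, 0.406, -0.864], [-0.945, 0.003, 0.327]]
ft_force: [0.3, -0.2, 0.2]
finger_gap: 0.1
```

```bash
python3 st.py; python3 mv.py '[(600,0,400),(430,480,400)]'
```

```text
time_s 3.1
joint_pos [ 0.297  0.63   1.316  1.453 -0.759  1.22   0.47 ]
eef_pos [ 331.605 -569.067  397.032]
tool_rot [[ 0.135  0.914  0.383]
 [-0.297  0.406 -0.864]
 [-0.945  0.003  0.327]]
ft_force [ 0.299 -0.195  0.173]
finger_gap 0.06995898464071006
tilt deg 19.068218065416392 azim -65.54477916258615
13 rows of [-0.174, 0.611, -0.497]
11 rows of [-0.251, 0.06, -0.727]
```

Emit:
drive_tool(
  deltas=[
    {"jaw":1,"travel":[-0.17,0.61,-0.5],"turn":0},
    {"jaw":1,"travel":[-0.17,0.61,-0.5],"turn":0},
    {"jaw":1,"travel":[-0.17,0.61,-0.5],"turn":0},
    {"jaw":1,"travel":[-0.17,0.61,-0.5],"turn":0},
    {"jaw":1,"travel":[-0.17,0.61,-0.5],"turn":0},
    {"jaw":1,"travel":[-0.17,0.61,-0.5],"turn":0},
    {"jaw":1,"travel":[-0.17,0.61,-0.5],"turn":0},
    {"jaw":1,"travel":[-0.17,0.61,-0.5],"turn":0},
    {"jaw":1,"travel":[-0.17,0.61,-0.5],"turn":0},
    {"jaw":1,"travel":[-0.17,0.61,-0.5],"turn":0},
    {"jaw":1,"travel":[-0.17,0.61,-0.5],"turn":0},
    {"jaw":1,"travel":[-0.17,0.61,-0.5],"turn":0},
    {"jaw":1,"travel":[-0.17,0.61,-0.5],"turn":0},
  ],
)

```text
time_s: 4.72
eef_pos: [600.2, 0.3, 395.5]
tool_rot: [[0.135, 0.914, 0.383], [-0.296, 0.406, -0.865], [-0.946, 0.003, 0.325]]
ft_force: [0.1, -0.2, 0.3]
finger_gap: -0.0
```

```bash
python3 st.py; python3 mv.py '[(430,480,400)]'
```

```text
time_s 4.725
joint_pos [-0.865  0.618  1.262  1.437 -0.348  1.271 -0.821]
eef_pos [600.167   0.275 395.529]
tool_rot [[ 0.135  0.914  0.383]
 [-0.296  0.406 -0.865]
 [-0.946  0.003  0.325]]
ft_force [ 0.104 -0.201  0.327]
finger_gap -0.015963554973227653
tilt deg 18.96621878690235 azim -65.4860181537763
11 rows of [-0.256, 0.059, -0.725]
```

Emit:
drive_tool(
  deltas=[
    {"jaw":1,"travel":[-0.26,0.06,-0.73],"turn":0},
    {"jaw":1,"travel":[-0.26,0.06,-0.73],"turn":0},
    {"jaw":1,"travel":[-0.26,0.06,-0.73],"turn":0},
    {"jaw":1,"travel":[-0.26,0.06,-0.73],"turn":0},
    {"jaw":1,"travel":[-0.26,0.06,-0.73],"turn":0},
    {"jaw":1,"travel":[-0.26,0.06,-0.73],"turn":0},
    {"jaw":1,"travel":[-0.26,0.06,-0.73],"turn":0},
    {"jaw":1,"travel":[-0.26,0.06,-0.73],"turn":0},
    {"jaw":1,"travel":[-0.26,0.06,-0.73],"turn":0},
    {"jaw":1,"travel":[-0.26,0.06,-0.73],"turn":0},
    {"jaw":1,"travel":[-0.26,0.06,-0.73],"turn":0},
  ],
)

```text
time_s: 6.1
eef_pos: [428.0, 483.7, 401.0]
tool_rot: [[0.134, 0.914, 0.383], [-0.295, 0.406, -0.865], [-0.946, 0.003, 0.324]]
ft_force: [1.1, -0.0, -0.0]
finger_gap: 0.3
```

```bash
python3 st.py; python3 mv.py '[(600,690,430)]'
```

```text
time_s 6.1
joint_pos [-1.444  0.828  1.223  1.005 -0.442  1.742 -1.611]
eef_pos [427.95  483.68  401.034]
tool_rot [[ 0.134  0.914  0.383]
 [-0.295  0.406 -0.865]
 [-0.946  0.003  0.324]]
ft_force [ 1.125 -0.045 -0.033]
finger_gap 0.3035403058512148
tilt deg 18.920879347585025 azim -65.59822939081754
6 rows of [-0.181, 0.67, -0.286]
```

Emit:
drive_tool(
  deltas=[
    {"jaw":1,"travel":[-0.18,0.67,-0.29],"turn":0},
    {"jaw":1,"travel":[-0.18,0.67,-0.29],"turn":0},
    {"jaw":1,"travel":[-0.18,0.67,-0.29],"turn":0},
    {"jaw":1,"travel":[-0.18,0.67,-0.29],"turn":0},
    {"jaw":1,"travel":[-0.18,0.67,-0.29],"turn":0},
    {"jaw":1,"travel":[-0.18,0.67,-0.29],"turn":0},
  ],
)

```text
time_s: 6.85
eef_pos: [515.7, 597.1, 368.5]
tool_rot: [[0.19, 0.881, 0.433], [-0.287, 0.472, -0.834], [-0.939, 0.035, 0.342]]
ft_force: [0.4, -1.5, -0.2]
finger_gap: -0.1
```

```bash
python3 st.py; python3 mv.py '[(730,840,480)]'
```

```text
time_s 6.85
joint_pos [-1.09   1.048  0.79   0.268 -0.341  1.981 -1.842]
eef_pos [515.725 597.141 368.516]
tool_rot [[ 0.19   0.881  0.433]
 [-0.287  0.472 -0.834]
 [-0.939  0.035  0.342]]
ft_force [ 0.365 -1.538 -0.238]
finger_gap -0.09524853886361435
tilt deg 20.12000153167732 azim -56.402241819281606
7 rows of [-0.318, 0.732, -0.17]
```

Emit:
drive_tool(
  deltas=[
    {"jaw":1,"travel":[-0.32,0.9,-0.2],"turn":0},
    {"jaw":1,"travel":[-0.32,0.9,-0.2],"turn":0},
    {"jaw":1,"travel":[-0.32,0.9,-0.2],"turn":0},
    {"jaw":1,"travel":[-0.32,0.9,-0.2],"turn":0},
  ],
)

```text
time_s: 7.35
eef_pos: [536.1, 593.9, 381.1]
tool_rot: [[0.225, 0.876, 0.427], [-0.252, 0.476, -0.843], [-0.941, 0.082, 0.328]]
ft_force: [-0.0, -0.9, 0.1]
finger_gap: 0.1
```

```bash
python3 st.py; python3 mv.py '[(730,840,500)]'
```

```text
time_s 7.35
joint_pos [-1.096  1.083  1.319  0.263 -0.822  1.982 -1.754]
eef_pos [536.131 593.892 381.065]
tool_rot [[ 0.225  0.876  0.427]
 [-0.252  0.476 -0.843]
 [-0.941  0.082  0.328]]
ft_force [-0.032 -0.897  0.141]
finger_gap 0.10275354384284154
tilt deg 19.761042261408754 azim -48.17571986259911
7 rows of [-0.31, 0.706, -0.204]
```

Emit:
drive_tool(
  deltas=[
    {"jaw":1,"travel":[-0.4,0.95,-0.2],"turn":0},
    {"jaw":1,"travel":[-0.4,0.95,-0.2],"turn":0},
    {"jaw":1,"travel":[-0.4,0.95,-0.2],"turn":0},
    {"jaw":1,"travel":[-0.4,0.95,-0.2],"turn":0},
    {"jaw":1,"travel":[-0.4,0.95,-0.2],"turn":0},
    {"jaw":1,"travel":[-0.4,0.95,-0.2],"turn":0},
  ],
)

```text
time_s: 8.1
eef_pos: [536.0, 583.6, 424.5]
tool_rot: [[0.242, 0.865, 0.439], [-0.198, 0.487, -0.851], [-0.95, 0.119, 0.289]]
ft_force: [0.8, 0.5, -0.6]
finger_gap: -0.1
```

```bash
python3 st.py; python3 mv.py '[(730,840,500)]'
```

```text
time_s 8.1
joint_pos [-1.086  1.025  1.319  0.263 -0.833  1.982 -1.729]
eef_pos [535.987 583.56  424.508]
tool_rot [[ 0.242  0.865  0.439]
 [-0.198  0.487 -0.851]
 [-0.95   0.119  0.289]]
ft_force [ 0.776  0.505 -0.559]
finger_gap -0.05013409031435921
tilt deg 18.211790398442684 azim -39.23107951364602
7 rows of [-0.18, 0.718, -0.265]
```

```bash
python3 mv.py '[(460,320,430),(780,540,470)]'
```

```text
6 rows of [0.079, -0.537, 0.535]
8 rows of [-0.008, 0.81, -0.073]
```

Emit:
drive_tool(
  deltas=[
    {"jaw":1,"travel":[0.08,-0.54,0.54],"turn":0},
    {"jaw":1,"travel":[0.08,-0.54,0.54],"turn":0},
    {"jaw":1,"travel":[0.08,-0.54,0.54],"turn":0},
    {"jaw":1,"travel":[0.08,-0.54,0.54],"turn":0},
    {"jaw":1,"travel":[0.08,-0.54,0.54],"turn":0},
    {"jaw":1,"travel":[0.08,-0.54,0.54],"turn":0},
    {"jaw":1,"travel":[-0.01,0.81,-0.07],"turn":0},
    {"jaw":1,"travel":[-0.01,0.81,-0.07],"turn":0},
    {"jaw":1,"travel":[-0.01,0.81,-0.07],"turn":0},
    {"jaw":1,"travel":[-0.01,0.81,-0.07],"turn":0},
    {"jaw":1,"travel":[-0.01,0.81,-0.07],"turn":0},
    {"jaw":1,"travel":[-0.01,0.81,-0.07],"turn":0},
    {"jaw":1,"travel":[-0.01,0.81,-0.07],"turn":0},
    {"jaw":1,"travel":[-0.01,0.81,-0.07],"turn":0},
  ],
)

```text
time_s: 9.85
eef_pos: [644.1, 454.7, 445.9]
tool_rot: [[0.2, 0.878, 0.435], [-0.198, 0.471, -0.86], [-0.96, 0.086, 0.268]]
ft_force: [0.1, 0.1, 0.8]
finger_gap: -0.2
```

```bash
python3 st.py; python3 mv.py '[(800,560,550)]'
```

```text
time_s 9.85
joint_pos [-0.864  0.993  1.319  0.263 -0.866  1.982 -1.531]
eef_pos [644.12  454.717 445.921]
tool_rot [[ 0.2    0.878  0.435]
 [-0.198  0.471 -0.86 ]
 [-0.96   0.086  0.268]]
ft_force [0.053 0.102 0.768]
finger_gap -0.19047813992677826
tilt deg 16.345466420128446 azim -44.63754308436464
5 rows of [-0.298, 0.651, 0.017]
```

```bash
python3 mv.py '[(720,520,800)]'
```

```text
8 rows of [-0.703, 0.266, 0.149]
```

Emit:
drive_tool(
  deltas=[
    {"jaw":1,"travel":[-0.7,0.45,0.15],"turn":0},
    {"jaw":1,"travel":[-0.7,0.45,0.15],"turn":0},
    {"jaw":1,"travel":[-0.7,0.45,0.15],"turn":0},
  ],
)

```text
time_s: 10.22
eef_pos: [630.0, 432.8, 521.2]
tool_rot: [[0.27, 0.858, 0.436], [-0.153, 0.485, -0.861], [-0.951, 0.166, 0.263]]
ft_force: [0.2, -0.2, 0.3]
finger_gap: 0.1
```

```bash
python3 st.py; python3 mv.py '[(720,520,800)]'
```

```text
time_s 10.225
joint_pos [-0.868  0.893  1.287  0.263 -0.804  1.982 -1.498]
eef_pos [629.998 432.802 521.242]
tool_rot [[ 0.27   0.858  0.436]
 [-0.153  0.485 -0.861]
 [-0.951  0.166  0.263]]
ft_force [ 0.2   -0.176  0.264]
finger_gap 0.12572030712469576
tilt deg 18.100105439257046 azim -29.59047214462744
7 rows of [-0.605, 0.395, 0.089]
```

Emit:
drive_tool(
  deltas=[
    {"jaw":1,"travel":[-0.7,0.5,0.1],"turn":0},
    {"jaw":1,"travel":[-0.7,0.5,0.1],"turn":0},
    {"jaw":1,"travel":[-0.7,0.5,0.1],"turn":0},
    {"jaw":1,"travel":[-0.7,0.5,0.1],"turn":0},
    {"jaw":1,"travel":[-0.7,0.5,0.1],"turn":0},
  ],
)

```text
time_s: 10.85
eef_pos: [592.5, 408.8, 623.5]
tool_rot: [[0.378, 0.816, 0.437], [-0.087, 0.502, -0.861], [-0.922, 0.287, 0.261]]
ft_force: [0.1, -0.1, 0.2]
finger_gap: 0.1
```

```bash
python3 st.py; python3 mv.py '[(720,520,900)]'
```

```text
time_s 10.85
joint_pos [-0.909  0.759  1.319  0.263 -0.775  1.982 -1.462]
eef_pos [592.528 408.824 623.462]
tool_rot [[ 0.378  0.816  0.437]
 [-0.087  0.502 -0.861]
 [-0.922  0.287  0.261]]
ft_force [ 0.055 -0.134  0.245]
finger_gap 0.13083270725004398
tilt deg 22.82535276653168 azim -12.965632945806885
7 rows of [-0.515, 0.57, 0.077]
```

```bash
python3 mv.py '[(560,700,850)]'
```

```text
8 rows of [-0.513, 0.385, -0.429]
```

Emit:
drive_tool(
  deltas=[
    {"jaw":1,"travel":[-0.55,0.5,-0.5],"turn":0},
    {"jaw":1,"travel":[-0.55,0.5,-0.5],"turn":0},
    {"jaw":1,"travel":[-0.55,0.5,-0.5],"turn":0},
    {"jaw":1,"travel":[-0.55,0.5,-0.5],"turn":0},
  ],
)

```text
time_s: 11.35
eef_pos: [502.0, 495.8, 646.1]
tool_rot: [[0.431, 0.787, 0.442], [-0.041, 0.507, -0.861], [-0.901, 0.353, 0.251]]
ft_force: [0.2, 0.4, 0.4]
finger_gap: 0.3
```

```bash
python3 st.py; python3 mv.py '[(480,750,900)]'
```

```text
time_s 11.35
joint_pos [-1.115  0.732  1.318  0.263 -0.703  1.982 -1.611]
eef_pos [502.019 495.787 646.136]
tool_rot [[ 0.431  0.787  0.442]
 [-0.041  0.507 -0.861]
 [-0.901  0.353  0.251]]
ft_force [0.187 0.426 0.421]
finger_gap 0.33076113771986954
tilt deg 25.662219970710655 azim -5.428565545721601
8 rows of [-0.518, 0.419, -0.344]
```

Working: 25.7° at azimuth −5°. Continue a little.

Emit:
drive_tool(
  deltas=[
    {"jaw":1,"travel":[-0.6,0.5,-0.4],"turn":0},
    {"jaw":1,"travel":[-0.6,0.5,-0.4],"turn":0},
    {"jaw":1,"travel":[-0.6,0.5,-0.4],"turn":0},
    {"jaw":1,"travel":[-0.6,0.5,-0.4],"turn":0},
  ],
)

```text
time_s: 11.85
eef_pos: [419.5, 539.7, 680.0]
tool_rot: [[0.483, 0.751, 0.451], [0.016, 0.507, -0.862], [-0.876, 0.423, 0.233]]
ft_force: [-0.2, 0.2, -0.4]
finger_gap: -0.2
```

```bash
python3 st.py
```

```text
time_s 11.85
joint_pos [-1.282  0.69   1.319  0.263 -0.628  1.982 -1.712]
eef_pos [419.521 539.677 679.969]
tool_rot [[ 0.483  0.751  0.451]
 [ 0.016  0.507 -0.862]
 [-0.876  0.423  0.233]]
ft_force [-0.223  0.203 -0.353]
finger_gap -0.198577457863534
tilt deg 28.866265499281884 azim 1.8477498425536891
```

Emit:
drive_tool(
  deltas=[
    {"jaw":1,"travel":[-0.6,0.4,-0.6],"turn":0},
    {"jaw":1,"travel":[-0.6,0.4,-0.6],"turn":0},
    {"jaw":1,"travel":[-0.6,0.4,-0.6],"turn":0},
  ],
)

```text
time_s: 12.22
eef_pos: [334.3, 585.5, 691.8]
tool_rot: [[0.515, 0.723, 0.461], [0.062, 0.505, -0.861], [-0.855, 0.472, 0.216]]
ft_force: [0.4, 0.7, -0.1]
finger_gap: 0.0
```

```bash
python3 st.py; python3 - <<'E'
from ik import *
from h import ctrl
np.set_printoptions(precision=2,suppress=True)
o=ctrl.get_obs();R=np.array(o['tool_rot']);print(np.degrees(np.arctan2(R[1,0],R[0,0])))
C={'L':(590.96,229.1,.255),'M':(616.6,-6.8,.228)}
for k,(cx,cy,y) in C.items():
  c,s=np.cos(y),np.sin(y)
  print('tool axes in case frame\n',np.array([[c,s,0],[-s,c,0],[0,0,1]])@R)
  for rolldeg in (-60,-30,0,30,60,90):
    RR=R@Ro.from_euler('x',rolldeg,degrees=True).as_matrix()
    out=[]
    for (lx,z) in ((-120,70),(-105,85),(-90,140),(-40,210),(30,250),(100,255)):
        p=np.array([cx+c*lx,cy+s*lx,z]);az=np.arctan2(p[1],p[0])
        q0s=[np.array([-az,.3,0.,2.,0,1.,a]) for a in(0,1.5,-1.5)]+[np.array([-az-.6,.0,0.8,2.2,-.6,.5,-1.])]
        e,q=ik(p,RR[:,0],q0s,side=-RR[:,2]);out.append((float(round(e,1)),q.round(2).tolist()))
    print(k,rolldeg,[a[0] for a in out],out[1][1])
E
```

```text
time_s 12.225
joint_pos [-1.452  0.68   1.318  0.263 -0.56   1.982 -1.827]
eef_pos [334.29  585.548 691.842]
tool_rot [[ 0.515  0.723  0.461]
 [ 0.062  0.505 -0.861]
 [-0.855  0.472  0.216]]
ft_force [ 0.428  0.702 -0.087]
finger_gap 0.009189498000009079
tilt deg 31.240130035460485 azim 6.820701703524694
6.820701703524694
tool axes in case frame
 [[ 0.51  0.83  0.23]
 [-0.07  0.31 -0.95]
 [-0.86  0.47  0.22]]
L -60 [0.0, 0.0, 0.0, 0.0, 0.0, 0.0] [0.08, 0.81, -1.0, 2.34, 1.91, 0.94, -2.32]
L -30 [0.0, 0.0, 0.0, 0.0, 0.0, 0.0] [0.08, 0.82, -1.01, 2.34, 1.9, 0.95, -2.84]
L 0 [34.7, 28.3, 10.7, 0.0, 0.0, 0.0] [-0.86, 0.58, 0.42, 2.22, -1.36, 0.01, -0.22]
L 30 [0.0, 0.0, 0.0, 0.0, 0.0, 0.0] [-0.17, 0.65, -0.57, 2.35, 2.06, 0.64, 2.19]
L 60 [0.0, 0.0, 0.0, 0.0, 0.0, 0.0] [-0.11, 0.68, -0.66, 2.34, 2.02, 0.69, 1.71]
L 90 [0.0, 0.0, 0.0, 0.0, 0.0, 0.0] [-0.07, 0.7, -0.73, 2.34, 1.99, 0.74, 1.23]
tool axes in case frame
 [[ 0.52  0.82  0.25]
 [-0.06  0.33 -0.94]
 [-0.86  0.47  0.22]]
M -60 [2.8, 0.0, 0.0, 0.0, 0.0, 0.0] [0.78, 0.87, -1.12, 2.39, 2.07, 0.75, -1.88]
M -30 [2.8, 0.0, 0.0, 0.0, 0.0, 0.0] [0.8, 0.91, -1.19, 2.39, 2.03, 0.82, -2.35]
M 0 [2.4, 0.0, 0.0, 0.0, 0.0, 0.0] [0.83, 0.95, -1.25, 2.39, 2.0, 0.87, -2.84]
M 30 [46.6, 39.0, 17.7, 0.0, 0.0, 0.0] [0.21, 0.52, -0.18, 2.23, -1.36, 0.01, -0.11]
M 60 [2.2, 0.0, 0.0, 0.0, 0.0, 0.0] [0.69, 0.77, -0.93, 2.39, 2.21, 0.61, 2.15]
M 90 [2.5, 0.0, 0.0, 0.0, 0.0, 0.0] [0.73, 0.81, -1.02, 2.39, 2.14, 0.67, 1.71]
```

```bash
cat > sim.py <<'E'
from ik import *
from scipy.optimize import lsq_linear
C={'L':(590.96,229.1,.255),'M':(616.6,-6.8,.228)}
def cw(k,lx,z,ly=0):
    cx,cy,y=C[k];c,s=np.cos(y),np.sin(y);return np.array([cx+c*lx-s*ly,cy+s*lx+c*ly,z])
def tool(q):
    P,R,e=fk(q,PAR);return P,np.stack([R[:,2],R[:,1],-R[:,0]],1)
def err(q,p,Rt):
    P,R=tool(q);return np.r_[p-P,300*Ro.from_matrix(Rt@R.T).as_rotvec()]
def jac(q,p,Rt):
    e=err(q,p,Rt);J=np.zeros((6,7))
    for i in range(7):
        d=q.copy();d[i]+=1e-5;J[:,i]=-(err(d,p,Rt)-e)/1e-5
    return J,e
def step(q,p,Rt,lam=3.):
    for _ in range(6):
        J,e=jac(q,p,Rt)
        A=np.vstack([J,lam*np.eye(7)]);b=np.r_[e,np.zeros(7)]
        lo=np.maximum(LIM[:,0]-q,-.2)-1e-9;hi=np.minimum(LIM[:,1]-q,.2)+1e-9
        q=q+lsq_linear(A,b,(lo,hi)).x
    return q
def run(q,Rt,wps,turn=0,n=50,verb=True):
    p,R=tool(q)
    for w in wps:
        w=np.array(w,float);N=max(1,int(np.linalg.norm(w-p)/n)+1)
        p0=p
        for i in range(N):
            q=step(q,p0+(w-p0)*(i+1)/N,Rt)
        p=w;e=err(q,p,Rt)
        if verb:print(w.round(0),'e',np.abs(e[:3]).max().round(1),'rot',np.degrees(np.linalg.norm(e[3:])/300).round(1),'q',q.round(2))
    return q
E
python3 - <<'E'
from sim import *
from h import ctrl
np.set_printoptions(precision=2,suppress=True)
o=ctrl.get_obs();q=np.array(o['joint_pos']);R=np.array(o['tool_rot'])@Ro.from_euler('x',20,degrees=True).as_matrix()
for k in 'LM':
  for name,pre in (('a',[(500,450,500),cw(k,0,420)]),('b',[(550,300,550),cw(k,100,400)]),('c',[(500,300,600),(600,0,550),cw(k,50,400)])):
    print(k,name);run(q,R,pre+[cw(k,-60,250),cw(k,-122,140),cw(k,-122,80),cw(k,-112,85),cw(k,-90,140),cw(k,-40,210),cw(k,30,250),cw(k,100,255)])
E
```

```text
L a
[500. 450. 500.] e 0.0 rot 0.0 q [-1.61  0.55  1.28  1.3  -0.35  1.14 -1.83]
[591. 229. 420.] e 0.0 rot 0.0 q [-1.28  0.39  1.16  1.66 -0.4   0.79 -1.42]
[533. 214. 250.] e 0.0 rot 0.0 q [-1.17  0.41  0.89  2.09 -0.6   0.29 -1.25]
[473. 198. 140.] e 10.1 rot 3.7 q [-0.94  0.46  0.51  2.28 -1.36  0.01 -0.55]
[473. 198.  80.] e 20.1 rot 8.1 q [-0.88  0.58  0.43  2.25 -1.36  0.01 -0.58]
[483. 201.  85.] e 18.1 rot 7.4 q [-0.87  0.58  0.43  2.23 -1.36  0.01 -0.57]
[504. 206. 140.] e 7.0 rot 2.7 q [-0.88  0.5   0.46  2.23 -1.36  0.01 -0.53]
[552. 219. 210.] e 0.0 rot 0.0 q [-1.13  0.54  0.92  2.09 -1.09  0.3  -0.79]
[620. 237. 250.] e 0.0 rot 0.0 q [-1.13  0.63  1.05  1.87 -0.97  0.53 -0.94]
[688. 254. 255.] e 0.0 rot 0.0 q [-1.04  0.73  1.04  1.68 -0.96  0.64 -1.  ]
L b
[550. 300. 550.] e 0.0 rot 0.0 q [-1.47  0.37  1.26  1.34 -0.27  1.14 -1.65]
[688. 254. 400.] e 0.0 rot 0.0 q [-1.01  0.55  0.99  1.44 -0.53  0.85 -1.35]
[533. 214. 250.] e 0.0 rot 0.0 q [-1.17  0.41  0.89  2.09 -0.62  0.3  -1.23]
[473. 198. 140.] e 10.1 rot 3.7 q [-0.94  0.46  0.51  2.28 -1.36  0.01 -0.55]
[473. 198.
[... 3018 characters left out ...]
07]
[665.   5. 400.] e 0.0 rot 0.0 q [-0.67  0.41  0.99  1.63 -0.69  0.83 -0.83]
[558. -20. 250.] e 0.0 rot 0.0 q [-0.48  0.33  0.7   2.13 -1.05  0.39 -0.33]
[498. -34. 140.] e 13.5 rot 4.7 q [ 0.29  0.41 -0.26  2.29 -1.36  0.01  0.07]
[498. -34.  80.] e 24.0 rot 9.2 q [ 0.28  0.52 -0.23  2.26 -1.36  0.01  0.1 ]
[507. -32.  85.] e 22.0 rot 8.6 q [ 0.26  0.52 -0.22  2.24 -1.36  0.01  0.08]
[529. -27. 140.] e 10.4 rot 3.9 q [ 0.22  0.44 -0.2   2.24 -1.36  0.01  0.05]
[578. -16. 210.] e 0.0 rot 0.0 q [-0.12  0.37  0.21  2.13 -1.    0.19 -0.37]
[646.  -0. 250.] e 0.0 rot 0.0 q [-0.34  0.43  0.47  1.92 -0.79  0.39 -0.65]
[714.  16. 255.] e 0.0 rot 0.0 q [-0.37  0.53  0.53  1.74 -0.76  0.49 -0.75]
```

```bash
cat > search.py <<'E'
from sim import *
from h import ctrl
import sys
np.set_printoptions(precision=2,suppress=True)
o=ctrl.get_obs();q=np.array(o['joint_pos']);R=np.array(o['tool_rot'])@Ro.from_euler('x',20,degrees=True).as_matrix()
rng=np.random.default_rng(int(sys.argv[1]))
import time;t0=time.time()
best=[]
while time.time()-t0<150:
    n=rng.integers(1,4);W=[]
    for _ in range(n):
        a=rng.uniform(-1.2,1.2);r=rng.uniform(300,750);W.append((r*np.cos(a),r*np.sin(a),rng.uniform(280,650)))
    qq=q;bad=0
    p=tool(q)[0]
    for w in W:
        w=np.array(w)
        N=int(np.linalg.norm(w-p)/60)+1;p0=p
        for i in range(N):
            pp=p0+(w-p0)*(i+1)/N;qq=step(qq,pp,R);bad=max(bad,np.abs(err(qq,pp,R)).max())
            if bad>10:break
        p=w
        if bad>10:break
    if bad>10:continue
    tot=0
    for k in 'L':
        p0=p
        for w in (cw(k,-60,250),cw(k,-122,140),cw(k,-122,80)):
            N=4
            for i in range(N):
                pp=p0+(w-p0)*(i+1)/N;qq=step(qq,pp,R);tot=max(tot,np.abs(err(qq,pp,R)).max())
            p0=w
    best.append((tot,[tuple(int(x) for x in w) for w in W],qq))
best.sort(key=lambda t:t[0])
print(len(best))
for b in best[:6]:print(b[0].round(1),b[1],b[2])
E
for s in 1 2 3 4; do OMP_NUM_THREADS=1 python3 search.py $s & done; wait
```

```text
this script no longer has the robot
111
36.8 [(396, -335, 458), (280, 573, 450), (438, 63, 643)] [-0.88  0.58  0.43  2.25 -1.36  0.01 -0.58]
36.8 [(519, 353, 606), (514, 241, 647)] [-0.88  0.58  0.43  2.25 -1.36  0.01 -0.58]
36.8 [(371, 258, 328), (436, -121, 603)] [-0.88  0.58  0.43  2.25 -1.36  0.01 -0.58]
36.8 [(480, 257, 451), (604, -48, 366), (452, 257, 529)] [-0.88  0.58  0.43  2.25 -1.36  0.01 -0.58]
36.8 [(305, 85, 313), (572, -478, 548)] [-0.88  0.58  0.43  2.25 -1.36  0.01 -0.58]
36.8 [(441, 389, 576)] [-0.88  0.58  0.43  2.25 -1.36  0.01 -0.58]
103
36.8 [(659, 354, 487), (550, 77, 290)] [-0.88  0.58  0.43  2.25 -1.36  0.01 -0.58]
36.8 [(378, 79, 646), (347, 204, 639)] [-0.88  0.58  0.43  2.25 -1.36  0.01 -0.58]
36.8 [(597, 147, 536)] [-0.88  0.58  0.43  2.25 -1.36  0.01 -0.58]
36.8 [(570, 1, 463), (263, -464, 328), (324, -629, 376)] [-0.88  0.58  0.43  2.25 -1.36  0.01 -0.58]
36.8 [(488, -74, 467), (338, 13, 371), (440, -503, 335)] [-0.88  0.58  0.43  2.25 -1.36  0.01 -0.58]
36.8 [(418, -456, 452)] [-0.88  0.58  0.43  2.25 -1.36  0.01 -0.58]
106
36.8 [(339, 406, 287)] [-0.88  0.58  0.43  2.25 -1.36  0.01 -0.58]
36.8 [(445, 524, 345)] [-0.88  0.58  0.43  2.25 -1.36  0.01 -0.58]
36.8 [(365, 319, 466), (457, -505, 620)] [-0.88  0.58  0.43  2.25 -1.36  0.01 -0.58]
36.8 [(734, 11, 363), (494, 240, 295), (633, -337, 570)] [-0.88  0.58  0.43  2.25 -1.36  0.01 -0.58]
36.8 [(463, -47, 591)] [-0.88  0.58  0.43  2.25 -1.36  0.01 -0.58]
36.8 [(605, 368, 380), (353, 200, 308), (265, 177, 538)] [-0.88  0.58  0.43  2.25 -1.36  0.01 -0.58]Exception ignored in: <_io.TextIOWrapper mode='rw' encoding='UTF-8'>
Traceback (most recent call last):
BrokenPipeError: [Errno 32] Broken pipe
```

```bash
python3 - <<'E'
from sim import *
np.set_printoptions(precision=2,suppress=True)
from h import ctrl
o=ctrl.get_obs();print(o['time_s'],o['joint_pos'])
q=np.array(o['joint_pos']);R=np.array(o['tool_rot'])@Ro.from_euler('x',20,degrees=True).as_matrix()
for k in 'LM':
    cx,cy,y=C[k];c,s=np.cos(y),np.sin(y);M=np.array([[c,s,0],[-s,c,0],[0,0,1]])
    p=tool(q)[0];qq=q;RR=R.copy();p0=p
    for w in ((500,450,500),cw(k,0,420),cw(k,-60,250),cw(k,-125,160),cw(k,-125,80),cw(k,-125,80),cw(k,-125,80),cw(k,-90,140),cw(k,-40,210)):
        w=np.array(w,float);N=int(np.linalg.norm(w-p0)/50)+1
        for i in range(N):
            qq=step(qq,p0+(w-p0)*(i+1)/N,RR);pp,RR=tool(qq)
        p0=pp;d=w-pp;print(k,w.round(),'err',d,'q',qq);print((M@RR).round(2).tolist())
E
```

```text
12.225 [-1.452  0.68   1.318  0.263 -0.56   1.982 -1.827]
L [500. 450. 500.] err [ 0. -0.  0.] q [-1.609  0.546  1.278  1.301 -0.349  1.136 -1.83 ]
[[0.51, 0.86, -0.07], [-0.07, -0.04, -1.0], [-0.86, 0.52, 0.04]]
L [591. 229. 420.] err [ 0. -0. -0.] q [-1.282  0.386  1.156  1.659 -0.4    0.792 -1.421]
[[0.51, 0.86, -0.07], [-0.07, -0.04, -1.0], [-0.86, 0.52, 0.04]]
L [533. 214. 250.] err [ 0. -0. -0.] q [-1.167  0.412  0.886  2.088 -0.603  0.293 -1.247]
[[0.51, 0.86, -0.07], [-0.07, -0.04, -1.0], [-0.86, 0.52, 0.04]]
L [470. 198. 160.] err [-1.815 -2.16  -6.381] q [-0.974  0.426  0.544  2.3   -1.36   0.01  -0.542]
[[0.48, 0.87, -0.07], [-0.08, -0.04, -1.0], [-0.87, 0.48, 0.05]]
L [470. 198.  80.] err [-4.566 -4.571 -9.837] q [-0.864  0.589  0.417  2.257 -1.36   0.01  -0.581]
[[0.37, 0.93, -0.09], [-0.11, -0.05, -0.99], [-0.92, 0.38, 0.09]]
L [470. 198.  80.] err [-1.15  -1.132 -2.392] q [-0.854  0.601  0.408  2.26  -1.36   0.01  -0.581]
[[0.35, 0.93, -0.09], [-0.12, -0.05, -0.99], [-0.93, 0.36, 0.09]]
L [470. 198.  80.] err [-0.284 -0.279 -0.586] q [-0.851  0.604  0.406  2.261 -1.36 
[... 1127 characters left out ...]
0.35, 0.94, -0.01], [0.01, -0.02, -1.0], [-0.94, 0.35, -0.02]]
M [495. -35.  80.] err [-1.625  0.586 -2.736] q [ 0.263  0.557 -0.219  2.271 -1.36   0.01   0.096]
[[0.34, 0.94, -0.01], [0.02, -0.02, -1.0], [-0.94, 0.34, -0.02]]
M [495. -35.  80.] err [-0.414  0.149 -0.691] q [ 0.262  0.56  -0.218  2.272 -1.36   0.01   0.096]
[[0.33, 0.94, -0.01], [0.02, -0.02, -1.0], [-0.94, 0.33, -0.02]]
M [529. -27. 140.] err [-0. -0. -0.] q [-0.154  0.478  0.329  2.151 -0.939  0.351 -0.378]
[[0.33, 0.94, -0.01], [0.02, -0.02, -1.0], [-0.94, 0.33, -0.02]]
M [578. -16. 210.] err [-0. -0.  0.] q [-0.345  0.452  0.563  1.957 -0.716  0.588 -0.659]
[[0.33, 0.94, -0.01], [0.02, -0.02, -1.0], [-0.94, 0.33, -0.02]]
```

```bash
python3 mv.py '[(500,450,500)]'
```

```text
6 rows of [0.669, -0.109, 0.421]
```

Emit:
drive_tool(
  deltas=[
    {"jaw":1,"travel":[0.67,-0.11,0.42],"turn":0},
    {"jaw":1,"travel":[0.67,-0.11,0.42],"turn":0},
    {"jaw":1,"travel":[0.67,-0.11,0.42],"turn":0},
    {"jaw":1,"travel":[0.67,-0.11,0.42],"turn":0},
    {"jaw":1,"travel":[0.67,-0.11,0.42],"turn":0},
    {"jaw":1,"travel":[0.67,-0.11,0.42],"turn":0},
    {"jaw":1,"travel":[0,0,0],"turn":1},
    {"jaw":1,"travel":[0,0,0],"turn":1},
  ],
)

```text
time_s: 13.22
eef_pos: [494.9, 456.0, 507.7]
tool_rot: [[0.513, 0.84, 0.176], [0.066, 0.166, -0.984], [-0.856, 0.516, 0.03]]
ft_force: [-0.3, -0.9, 1.2]
finger_gap: 0.2
```

```bash
python3 st.py;cat > cw.py <<'E'
import numpy as np
C={'L':(590.96,229.1,.255),'M':(616.6,-6.8,.228)}
def cw(k,lx,z,ly=0):
    cx,cy,y=C[k];c,s=np.cos(y),np.sin(y);return np.array([cx+c*lx-s*ly,cy+s*lx+c*ly,z])
def wc(k,p):
    cx,cy,y=C[k];c,s=np.cos(y),np.sin(y);d=np.array(p)-[cx,cy,0];return np.array([c*d[0]+s*d[1],-s*d[0]+c*d[1],p[2]])
E
sed -i 's/^from h import \*/from h import *\nfrom cw import */' mv.py st.py
cat >> st.py <<'E'
for k in 'LM':print(k,'case frame tcp',wc(k,o['eef_pos']),'tool x',wc(k,o['tool_rot'][:,0]+np.array([C[k][0],C[k][1],0])))
E
python3 mv.py "[cw('L',0,420),cw('L',-60,260)]"
```

```text
time_s 13.225
joint_pos [-1.613  0.545  1.278  1.277 -0.348  1.16  -1.854]
eef_pos [494.917 455.952 507.651]
tool_rot [[ 0.513  0.84   0.176]
 [ 0.066  0.166 -0.984]
 [-0.856  0.516  0.03 ]]
ft_force [-0.259 -0.854  1.204]
finger_gap 0.19529633487829043
tilt deg 31.11520848761447 azim 7.345295062076295
6 rows of [0.304, -0.006, 0.66]
4 rows of [0.443, -0.558, -0.0]
```

My simulated joint values match the real controller well.

Emit:
drive_tool(
  deltas=[
    {"jaw":1,"travel":[0.3,0,0.66],"turn":0},
    {"jaw":1,"travel":[0.3,0,0.66],"turn":0},
    {"jaw":1,"travel":[0.3,0,0.66],"turn":0},
    {"jaw":1,"travel":[0.3,0,0.66],"turn":0},
    {"jaw":1,"travel":[0.3,0,0.66],"turn":0},
    {"jaw":1,"travel":[0.3,0,0.66],"turn":0},
    {"jaw":1,"travel":[0.44,-0.56,0],"turn":0},
    {"jaw":1,"travel":[0.44,-0.56,0],"turn":0},
    {"jaw":1,"travel":[0.44,-0.56,0],"turn":0},
    {"jaw":1,"travel":[0.44,-0.56,0],"turn":0},
  ],
)

```text
time_s: 14.48
eef_pos: [534.2, 214.5, 262.9]
tool_rot: [[0.514, 0.838, 0.183], [0.067, 0.174, -0.983], [-0.855, 0.517, 0.033]]
ft_force: [-0.1, 0.5, -0.8]
finger_gap: -0.1
```

```bash
python3 st.py; python3 mv.py "[cw('L',-130,190),cw('L',-130,130)]" 30
```

```text
time_s 14.475
joint_pos [-1.192  0.4    0.922  2.069 -0.579  0.329 -1.269]
eef_pos [534.23  214.501 262.916]
tool_rot [[ 0.514  0.838  0.183]
 [ 0.067  0.174 -0.983]
 [-0.855  0.517  0.033]]
ft_force [-0.086  0.495 -0.774]
finger_gap -0.06113278897878164
tilt deg 31.2198606291453 azim 7.43611554187603
L case frame tcp [-58.578   0.183 262.916] tool x [ 0.514 -0.065 -0.855]
M case frame tcp [-30.217 234.192 262.916] tool x [ 0.516 -0.051 -0.855]
4 rows of [0.107, -0.411, 0.012]
2 rows of [0.428, -0.259, -0.017]
```

Emit:
drive_tool(
  deltas=[
    {"jaw":1,"travel":[0.11,-0.41,0.01],"turn":0},
    {"jaw":1,"travel":[0.11,-0.41,0.01],"turn":0},
    {"jaw":1,"travel":[0.11,-0.41,0.01],"turn":0},
    {"jaw":1,"travel":[0.11,-0.41,0.01],"turn":0},
    {"jaw":1,"travel":[0,0,0],"turn":0},
  ],
)

```text
time_s: 15.1
eef_pos: [465.6, 196.8, 191.8]
tool_rot: [[0.509, 0.841, 0.182], [0.065, 0.173, -0.983], [-0.858, 0.512, 0.033]]
ft_force: [0.0, 0.2, 1.3]
finger_gap: 0.3
```

```bash
python3 st.py; python3 mv.py "[cw('L',-132,130)]" 30
```

```text
time_s 15.1
joint_pos [-1.031  0.366  0.604  2.318 -0.78   0.015 -1.114]
eef_pos [465.607 196.85  191.784]
tool_rot [[ 0.509  0.841  0.182]
 [ 0.065  0.173 -0.983]
 [-0.858  0.512  0.033]]
ft_force [0.027 0.152 1.34 ]
finger_gap 0.29614890090503027
tilt deg 30.881068381513927 azim 7.277993292177677
L case frame tcp [-129.434    0.412  191.784] tool x [ 0.509 -0.066 -0.858]
M case frame tcp [-101.054  232.508  191.784] tool x [ 0.511 -0.052 -0.858]
3 rows of [0.287, -0.188, -0.008]
```

Emit:
drive_tool(
  deltas=[
    {"jaw":1,"travel":[0.29,-0.19,0],"turn":0},
    {"jaw":1,"travel":[0.29,-0.19,0],"turn":0},
    {"jaw":1,"travel":[0.29,-0.19,0],"turn":0},
    {"jaw":1,"travel":[0,0,0],"turn":0},
  ],
)

```text
time_s: 15.6
eef_pos: [472.3, 203.7, 166.6]
tool_rot: [[0.483, 0.857, 0.177], [0.048, 0.176, -0.983], [-0.874, 0.484, 0.044]]
ft_force: [0.1, -0.0, -0.1]
finger_gap: -0.2
```

```bash
python3 st.py; python3 mv.py "[cw('L',-128,84)]" 30
```

```text
time_s 15.6
joint_pos [-0.982  0.429  0.547  2.297 -1.356  0.014 -0.558]
eef_pos [472.318 203.654 166.631]
tool_rot [[ 0.483  0.857  0.177]
 [ 0.048  0.176 -0.983]
 [-0.874  0.484  0.044]]
ft_force [ 0.086 -0.019 -0.118]
finger_gap -0.15758620386226171
tilt deg 29.065980312096713 azim 5.637114294927494
L case frame tcp [-121.224    5.304  166.631] tool x [ 0.48  -0.076 -0.874]
M case frame tcp [-92.979 237.62  166.631] tool x [ 0.482 -0.063 -0.874]
3 rows of [0.385, -0.254, 0.012]
```

```bash
python3 mv.py "[cw('L',-140,120)]" 30
```

```text
2 rows of [0.268, -0.323, 0.039]
```

Emit:
drive_tool(
  deltas=[
    {"jaw":1,"travel":[0.27,-0.32,0.04],"turn":0},
    {"jaw":1,"travel":[0.27,-0.32,0.04],"turn":0},
    {"jaw":1,"travel":[0,0,0],"turn":0},
  ],
)

```text
time_s: 15.98
eef_pos: [461.5, 202.5, 145.8]
tool_rot: [[0.449, 0.877, 0.171], [0.028, 0.177, -0.984], [-0.893, 0.447, 0.055]]
ft_force: [-0.4, -0.2, -0.5]
finger_gap: 0.1
```

```bash
python3 st.py; python3 mv.py "[cw('L',-135,90)]" 30
```

```text
time_s 15.975
joint_pos [-0.968  0.463  0.52   2.308 -1.36   0.015 -0.572]
eef_pos [461.479 202.517 145.847]
tool_rot [[ 0.449  0.877  0.171]
 [ 0.028  0.177 -0.984]
 [-0.893  0.447  0.055]]
ft_force [-0.409 -0.21  -0.549]
finger_gap 0.07301662014238927
tilt deg 26.758273853656906 azim 3.589948993634614
L case frame tcp [-131.999    6.938  145.847] tool x [ 0.442 -0.086 -0.893]
M case frame tcp [-103.794  238.962  145.847] tool x [ 0.444 -0.074 -0.893]
2 rows of [0.409, -0.227, 0.034]
```

Emit:
drive_tool(
  deltas=[
    {"jaw":1,"travel":[0.41,-0.22,0.03],"turn":0},
    {"jaw":1,"travel":[0.41,-0.22,0.03],"turn":0},
    {"jaw":1,"travel":[0,0,0],"turn":0},
  ],
)

```text
time_s: 16.35
eef_pos: [471.0, 206.0, 116.4]
tool_rot: [[0.416, 0.894, 0.164], [0.007, 0.178, -0.984], [-0.909, 0.411, 0.067]]
ft_force: [-0.4, 0.1, 0.5]
finger_gap: 0.0
```

```bash
python3 st.py; python3 mv.py "[cw('L',-130,80)]" 30
```

```text
time_s 16.35
joint_pos [-0.91   0.533  0.459  2.276 -1.361  0.015 -0.583]
eef_pos [470.998 206.019 116.365]
tool_rot [[ 0.416  0.894  0.164]
 [ 0.007  0.178 -0.984]
 [-0.909  0.411  0.067]]
ft_force [-0.353  0.132  0.489]
finger_gap 0.04442683325517047
tilt deg 24.58870135310064 azim 1.0064921602234944
L case frame tcp [-121.905    7.925  116.365] tool x [ 0.404 -0.098 -0.909]
M case frame tcp [-93.731 240.222 116.365] tool x [ 0.407 -0.087 -0.909]
2 rows of [0.255, -0.182, 0.051]
```

Emit:
drive_tool(
  deltas=[
    {"jaw":1,"travel":[0.25,-0.3,0.05],"turn":0},
    {"jaw":1,"travel":[0.25,-0.3,0.05],"turn":0},
    {"jaw":1,"travel":[0,0,0],"turn":0},
  ],
)

```text
time_s: 16.73
eef_pos: [459.9, 203.8, 98.8]
tool_rot: [[0.385, 0.909, 0.16], [-0.011, 0.178, -0.984], [-0.923, 0.377, 0.078]]
ft_force: [0.7, -0.1, -0.4]
finger_gap: -0.4
```

```bash
python3 st.py; python3 mv.py "[cw('L',-127,78)]" 30; python3 - <<'E'
from h import *
for n in('side','top'):
    a=ctrl.camera(n)[:,:,::-1];c=a[200:300,200:350] if n=='side' else a[150:280,190:340]
    cv2.imwrite(f'pics/{n}1.png',cv2.resize(c,None,fx=4,fy=4,interpolation=cv2.INTER_CUBIC))
E
```

```text
time_s 16.725
joint_pos [-0.905  0.563  0.443  2.286 -1.361  0.015 -0.598]
eef_pos [459.921 203.794  98.767]
tool_rot [[ 0.385  0.909  0.16 ]
 [-0.011  0.178 -0.984]
 [-0.923  0.377  0.078]]
ft_force [ 0.683 -0.105 -0.437]
finger_gap -0.37827827960907445
tilt deg 22.663665259525573 azim -1.6318642064236781
L case frame tcp [-133.185    8.566   98.767] tool x [ 0.37  -0.108 -0.923]
M case frame tcp [-105.023  240.558   98.767] tool x [ 0.373 -0.098 -0.923]
1 rows of [0.373, -0.027, 0.105]
```

View pics/side1.png

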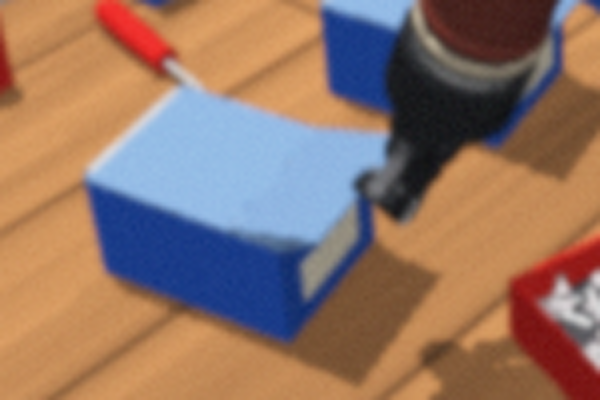

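View pics/top1.png

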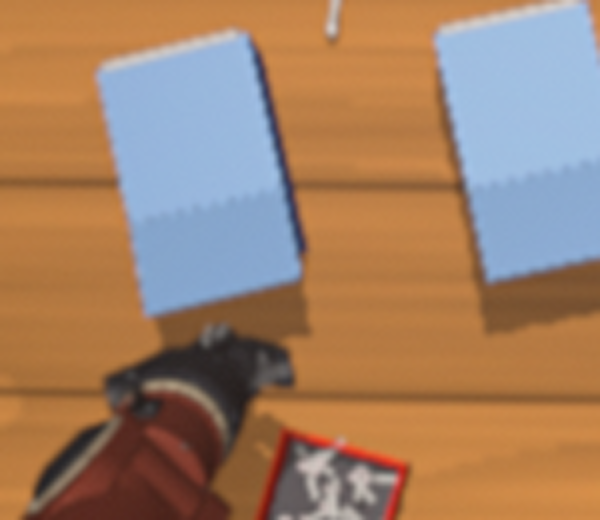

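Emit:
drive_tool(
  deltas=[
    {"jaw":1,"travel":[0.4,-0.08,0.1],"turn":0},
    {"jaw":1,"travel":[0,0,0],"turn":0},
  ],
)

```text
time_s: 17.08
eef_pos: [471.7, 201.0, 85.7]
tool_rot: [[0.374, 0.914, 0.156], [-0.019, 0.176, -0.984], [-0.927, 0.365, 0.083]]
ft_force: [-0.2, 0.1, 0.7]
finger_gap: 0.0
```

```bash
python3 st.py; python3 mv.py "[cw('L',-123,80)]" 30
```

```text
time_s 17.075
joint_pos [-0.86   0.595  0.413  2.261 -1.361  0.014 -0.588]
eef_pos [471.65  200.976  85.706]
tool_rot [[ 0.374  0.914  0.156]
 [-0.019  0.176 -0.984]
 [-0.927  0.365  0.083]]
ft_force [-0.201  0.087  0.69 ]
finger_gap 0.03469270803742205
tilt deg 21.97399161694372 azim -2.9062206752665016
L case frame tcp [-122.546    2.881   85.706] tool x [ 0.357 -0.113 -0.927]
M case frame tcp [-94.235 235.162  85.706] tool x [ 0.36  -0.103 -0.927]
1 rows of [0.091, -0.039, 0.04]
```

```bash
python3 mv.py "[cw('L',-113,80,3),cw('L',-107,84,3),cw('L',-104,100,3)]" 16; python3 - <<'E'
import numpy as np
for t in range(0,100,10):
    a=np.radians(t+6.34);print(t,(75-181*np.cos(a)).round(),(80+181*np.sin(a)).round())
E
```

```text
1 rows of [0.145, 0.113, -0.025]
1 rows of [-0.026, 0.117, -0.004]
2 rows of [-0.115, 0.072, 0.009]
0 -105.0 100.0
10 -99.0 131.0
20 -87.0 160.0
30 -71.0 187.0
40 -50.0 211.0
50 -25.0 231.0
60 2.0 246.0
70 32.0 256.0
80 63.0 261.0
90 95.0 260.0
```

Emit:
drive_tool(
  deltas=[
    {"jaw":1,"travel":[0.15,0.11,-0.02],"turn":0},
    {"jaw":1,"travel":[0,0,0],"turn":0},
    {"jaw":1,"travel":[-0.02,0.06,0],"turn":0},
    {"jaw":1,"travel":[-0.02,0.06,0],"turn":0},
  ],
)

```text
time_s: 17.58
eef_pos: [482.8, 204.0, 83.6]
tool_rot: [[0.367, 0.917, 0.158], [-0.019, 0.177, -0.984], [-0.93, 0.358, 0.083]]
ft_force: [-6.6, -1.8, -0.0]
finger_gap: 0.1
```

```bash
python3 st.py
```

```text
time_s 17.575
joint_pos [-0.92   0.631  0.525  2.231 -1.334  0.099 -0.611]
eef_pos [482.785 204.036  83.576]
tool_rot [[ 0.367  0.917  0.158]
 [-0.019  0.177 -0.984]
 [-0.93   0.358  0.083]]
ft_force [-6.617 -1.85  -0.039]
finger_gap 0.11078644280892541
tilt deg 21.581912929210336 azim -2.968894338652732
L case frame tcp [-111.       3.033   83.576] tool x [ 0.351 -0.111 -0.93 ]
M case frame tcp [-82.697 235.626  83.576] tool x [ 0.354 -0.102 -0.93 ]
```

Emit:
drive_tool(
  deltas=[
    {"jaw":1,"travel":[-0.08,0.03,0.01],"turn":0},
    {"jaw":1,"travel":[-0.08,0.03,0.01],"turn":0},
  ],
)

```text
time_s: 17.82
eef_pos: [484.0, 204.3, 94.5]
tool_rot: [[0.37, 0.916, 0.158], [-0.019, 0.177, -0.984], [-0.929, 0.361, 0.083]]
ft_force: [-0.9, -0.8, -1.4]
finger_gap: -0.1
```

```bash
python3 st.py; python3 - <<'E'
from h import *
for n in('side',):
    a=ctrl.camera(n)[:,:,::-1];c=a[200:300,200:350]
    cv2.imwrite(f'pics/{n}2.png',cv2.resize(c,None,fx=4,fy=4,interpolation=cv2.INTER_CUBIC))
E
```

```text
time_s 17.825
joint_pos [-0.989  0.634  0.633  2.224 -1.274  0.165 -0.668]
eef_pos [483.957 204.257  94.502]
tool_rot [[ 0.37   0.916  0.158]
 [-0.019  0.177 -0.984]
 [-0.929  0.361  0.083]]
ft_force [-0.851 -0.806 -1.377]
finger_gap -0.121204551727775
tilt deg 21.73521482816712 azim -2.91429184132518
L case frame tcp [-109.809    2.951   94.502] tool x [ 0.353 -0.112 -0.929]
M case frame tcp [-81.505 235.576  94.502] tool x [ 0.356 -0.102 -0.929]
```

View pics/side2.png

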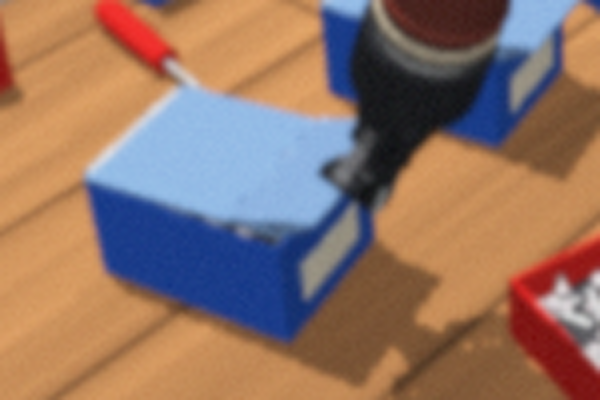

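```bash
python3 mv.py "[cw('L',-103,112,3),cw('L',-89,139,3),cw('L',-71,164,3),cw('L',-49,187,3),cw('L',-23,206,3),cw('L',6,220,3),cw('L',40,230,3),cw('L',75,236,3),cw('L',105,238,3)]" 16
```

```text
2 rows of [-0.113, 0.101, 0.006]
2 rows of [-0.168, 0.19, 0.008]
2 rows of [-0.14, 0.215, 0.003]
2 rows of [-0.113, 0.24, -0.002]
3 rows of [-0.047, 0.173, -0.005]
3 rows of [-0.015, 0.178, -0.009]
3 rows of [0.015, 0.196, -0.013]
3 rows of [0.038, 0.193, -0.016]
2 rows of [0.073, 0.239, -0.022]
```

Emit:
drive_tool(
  deltas=[
    {"jaw":1,"travel":[-0.11,0.1,0.01],"turn":0},
    {"jaw":1,"travel":[-0.11,0.1,0.01],"turn":0},
    {"jaw":1,"travel":[-0.17,0.19,0.01],"turn":0},
    {"jaw":1,"travel":[-0.17,0.19,0.01],"turn":0},
  ],
)

```text
time_s: 18.38
eef_pos: [496.4, 207.5, 135.0]
tool_rot: [[0.355, 0.921, 0.16], [-0.019, 0.178, -0.984], [-0.935, 0.346, 0.08]]
ft_force: [-13.2, -2.3, 3.8]
finger_gap: -0.2
```

```bash
python3 st.py; python3 - <<'E'
from h import *
for n in('side',):
    a=ctrl.camera(n)[:,:,::-1];c=a[150:300,200:400]
    cv2.imwrite(f'pics/{n}3.png',cv2.resize(c,None,fx=3,fy=3,interpolation=cv2.INTER_CUBIC))
E
```

```text
time_s 18.375
joint_pos [-1.146  0.652  0.92   2.15  -1.05   0.393 -0.867]
eef_pos [496.393 207.514 135.042]
tool_rot [[ 0.355  0.921  0.16 ]
 [-0.019  0.178 -0.984]
 [-0.935  0.346  0.08 ]]
ft_force [-13.186  -2.318   3.814]
finger_gap -0.18409028084076753
tilt deg 20.8062409174082 azim -3.0158691374947115
L case frame tcp [-96.954   2.966 135.042] tool x [ 0.339 -0.108 -0.935]
M case frame tcp [-68.654 235.938 135.042] tool x [ 0.341 -0.098 -0.935]
```

View pics/side3.png

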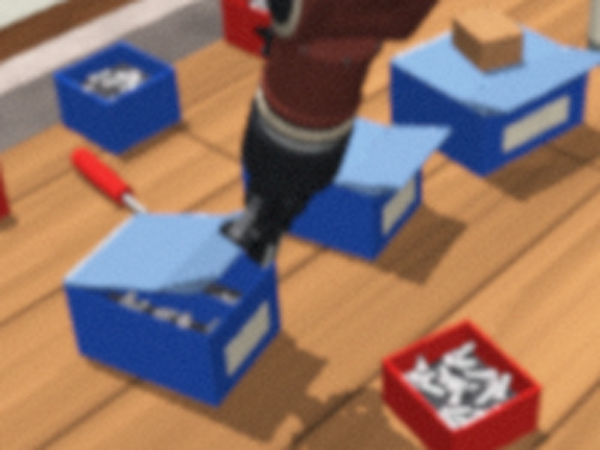

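Emit:
drive_tool(
  deltas=[
    {"jaw":1,"travel":[-0.12,0.01,0.01],"turn":0},
  ],
)

```text
time_s: 18.55
eef_pos: [502.6, 208.7, 145.8]
tool_rot: [[0.372, 0.915, 0.158], [-0.019, 0.177, -0.984], [-0.928, 0.363, 0.083]]
ft_force: [0.5, -0.2, -0.9]
finger_gap: 0.1
```

```bash
python3 st.py|grep -v -e joint -e rot -e finger
```

```text
time_s 18.55
eef_pos [502.601 208.677 145.798]
 [-0.019  0.177 -0.984]
 [-0.928  0.363  0.083]]
ft_force [ 0.472 -0.196 -0.927]
tilt deg 21.845415624822703 azim -2.853545054992211
L case frame tcp [-90.653   2.526 145.798] tool x [ 0.355 -0.112 -0.928]
M case frame tcp [-62.344 235.668 145.798] tool x [ 0.358 -0.102 -0.928]
```

```bash
python3 mv.py "[cw('L',-84,160,3),cw('L',-75,173,3),cw('L',-65,186,3),cw('L',-53,198,3)]" 17
```

```text
1 rows of [-0.181, 0.189, 0.001]
1 rows of [-0.148, 0.218, 0.004]
1 rows of [-0.142, 0.234, 0.002]
1 rows of [-0.115, 0.259, -0.003]
```

Emit:
drive_tool(
  deltas=[
    {"jaw":1,"travel":[-0.1,0.09,0],"turn":0},
    {"jaw":1,"travel":[-0.09,0.09,0],"turn":0},
    {"jaw":1,"travel":[-0.08,0.1,0],"turn":0},
    {"jaw":1,"travel":[-0.08,0.1,0],"turn":0},
  ],
)

```text
time_s: 19.05
eef_pos: [517.0, 213.1, 174.3]
tool_rot: [[0.373, 0.914, 0.157], [-0.019, 0.177, -0.984], [-0.928, 0.364, 0.083]]
ft_force: [0.3, -0.8, -0.9]
finger_gap: 0.2
```

```bash
python3 st.py|grep -v -e joint -e rot -e finger; python3 mv.py "[cw('L',-65,186,3),cw('L',-53,198,3)]" 17
```

```text
time_s 19.05
eef_pos [516.999 213.099 174.344]
 [-0.019  0.177 -0.984]
 [-0.928  0.364  0.083]]
ft_force [ 0.251 -0.759 -0.926]
tilt deg 21.939057192637172 azim -2.863443980872337
L case frame tcp [-75.606   3.172 174.344] tool x [ 0.356 -0.112 -0.928]
M case frame tcp [-47.32  236.721 174.344] tool x [ 0.359 -0.103 -0.928]
1 rows of [-0.117, 0.235, 0.002]
1 rows of [-0.114, 0.259, -0.003]
```

Emit:
drive_tool(
  deltas=[
    {"jaw":1,"travel":[-0.07,0.12,0],"turn":0},
    {"jaw":1,"travel":[-0.07,0.12,0],"turn":0},
    {"jaw":1,"travel":[-0.06,0.13,0],"turn":0},
    {"jaw":1,"travel":[-0.05,0.13,0],"turn":0},
  ],
)

```text
time_s: 19.55
eef_pos: [538.6, 218.7, 199.0]
tool_rot: [[0.372, 0.915, 0.157], [-0.018, 0.177, -0.984], [-0.928, 0.364, 0.083]]
ft_force: [-2.2, -0.4, 0.9]
finger_gap: -0.0
```

```bash
python3 st.py|grep -v -e joint -e rot -e finger; python3 mv.py "[cw('L',-30,212,3),cw('L',-4,226,3),cw('L',26,235,3),cw('L',57,240,3),cw('L',90,240,3)]" 10;  python3 - <<'E'
from h import *
for n in('side',):
    a=ctrl.camera(n)[:,:,::-1];c=a[150:300,200:400]
    cv2.imwrite(f'pics/{n}4.png',cv2.resize(c,None,fx=3,fy=3,interpolation=cv2.INTER_CUBIC))
E
```

```text
time_s 19.55
eef_pos [538.572 218.72  198.984]
 [-0.018  0.177 -0.984]
 [-0.928  0.364  0.083]]
ft_force [-2.161 -0.424  0.903]
tilt deg 21.892245979256842 azim -2.8438330635785913
L case frame tcp [-53.312   3.17  198.984] tool x [ 0.356 -0.112 -0.928]
M case frame tcp [-25.034 237.32  198.984] tool x [ 0.359 -0.102 -0.928]
3 rows of [-0.021, 0.147, -0.005]
3 rows of [-0.021, 0.163, -0.007]
4 rows of [0.01, 0.13, -0.009]
4 rows of [0.027, 0.128, -0.011]
4 rows of [0.049, 0.128, -0.013]
```

View pics/side4.png

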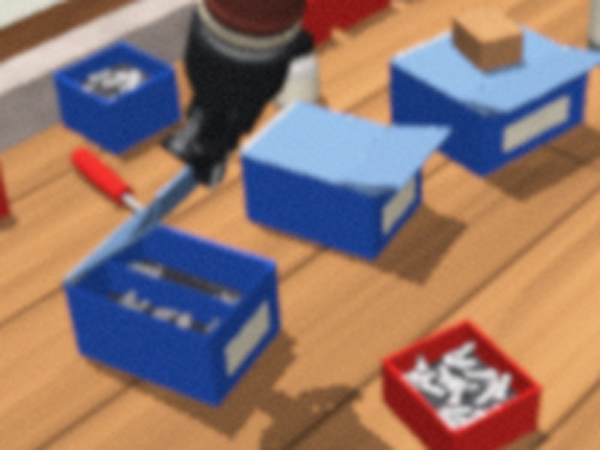

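Emit:
drive_tool(
  deltas=[
    {"jaw":1,"travel":[-0.04,0.14,0],"turn":0},
    {"jaw":1,"travel":[-0.03,0.14,0],"turn":0},
    {"jaw":1,"travel":[-0.02,0.14,0],"turn":0},
    {"jaw":1,"travel":[-0.02,0.14,-0.01],"turn":0},
    {"jaw":1,"travel":[-0.02,0.14,-0.01],"turn":0},
    {"jaw":1,"travel":[-0.01,0.14,-0.01],"turn":0},
  ],
)

```text
time_s: 20.35
eef_pos: [581.7, 229.4, 225.0]
tool_rot: [[0.373, 0.914, 0.157], [-0.019, 0.177, -0.984], [-0.928, 0.364, 0.083]]
ft_force: [-0.1, -0.1, 0.4]
finger_gap: -0.0
```

```bash
python3 st.py|grep -v -e joint -e rot -e finger; python3 mv.py "[cw('L',26,236,3),cw('L',57,241,3),cw('L',90,241,3)]" 10
```

```text
time_s 20.35
eef_pos [581.704 229.368 225.032]
 [-0.019  0.177 -0.984]
 [-0.928  0.364  0.083]]
ft_force [-0.095 -0.093  0.45 ]
tilt deg 21.947793267978938 azim -2.90068726284095
L case frame tcp [ -8.889   2.594 225.032] tool x [ 0.356 -0.112 -0.928]
M case frame tcp [ 19.388 237.943 225.032] tool x [ 0.359 -0.103 -0.928]
4 rows of [0.009, 0.152, -0.012]
4 rows of [0.027, 0.128, -0.011]
4 rows of [0.049, 0.128, -0.013]
```

Emit:
drive_tool(
  deltas=[
    {"jaw":1,"travel":[0.01,0.15,-0.01],"turn":0},
    {"jaw":1,"travel":[0.01,0.15,-0.01],"turn":0},
    {"jaw":1,"travel":[0.01,0.15,-0.01],"turn":0},
    {"jaw":1,"travel":[0.01,0.15,-0.01],"turn":0},
    {"jaw":1,"travel":[0.03,0.13,-0.01],"turn":0},
    {"jaw":1,"travel":[0.03,0.13,-0.01],"turn":0},
  ],
)

```text
time_s: 21.1
eef_pos: [630.4, 242.1, 237.6]
tool_rot: [[0.373, 0.914, 0.157], [-0.019, 0.177, -0.984], [-0.928, 0.364, 0.083]]
ft_force: [-0.6, 0.0, 0.2]
finger_gap: 0.4
```

```bash
python3 st.py|grep -v -e joint -e rot -e finger; python3 mv.py "[cw('L',90,236,3),cw('L',110,234,3)]" 10;  python3 - <<'E'
from h import *
for n in('side',):
    a=ctrl.camera(n)[:,:,::-1];c=a[150:300,200:400]
    cv2.imwrite(f'pics/{n}5.png',cv2.resize(c,None,fx=3,fy=3,interpolation=cv2.INTER_CUBIC))
E
```

```text
time_s 21.1
eef_pos [630.431 242.111 237.589]
 [-0.019  0.177 -0.984]
 [-0.928  0.364  0.083]]
ft_force [-0.603  0.046  0.159]
tilt deg 21.921701196649806 azim -2.866257585057425
L case frame tcp [ 41.477   2.634 237.589] tool x [ 0.356 -0.112 -0.928]
M case frame tcp [ 69.735 239.343 237.589] tool x [ 0.359 -0.102 -0.928]
5 rows of [0.062, 0.148, -0.017]
3 rows of [0.05, 0.099, -0.012]
```

View pics/side5.png

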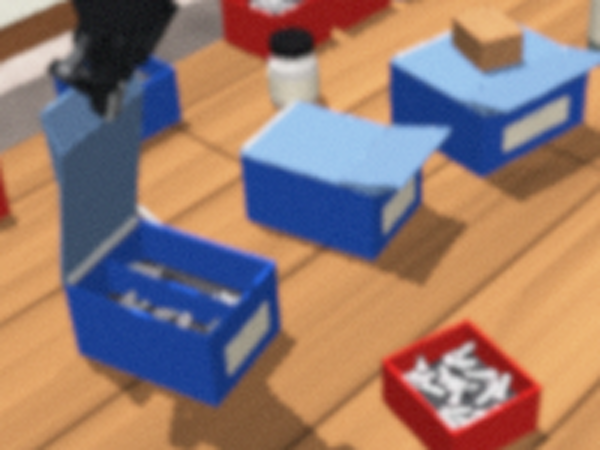

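Emit:
drive_tool(
  deltas=[
    {"jaw":1,"travel":[0.05,0.13,-0.01],"turn":0},
    {"jaw":1,"travel":[0.05,0.13,-0.01],"turn":0},
    {"jaw":1,"travel":[0.05,0.13,-0.01],"turn":0},
    {"jaw":1,"travel":[0.05,0.13,-0.01],"turn":0},
    {"jaw":1,"travel":[0.05,0.13,-0.01],"turn":0},
    {"jaw":1,"travel":[0.05,0.13,-0.01],"turn":0},
    {"jaw":1,"travel":[0,0,0],"turn":0},
    {"jaw":1,"travel":[0,0,0],"turn":0},
  ],
)

```text
time_s: 22.15
eef_pos: [678.7, 253.3, 237.5]
tool_rot: [[0.373, 0.915, 0.157], [-0.019, 0.177, -0.984], [-0.928, 0.364, 0.083]]
ft_force: [-0.6, -0.5, -0.4]
finger_gap: -0.1
```

```bash
python3 st.py|grep -v -e joint -e rot -e finger; python3 - <<'E'
from h import *
for n in('side',):
    a=ctrl.camera(n)[:,:,::-1];c=a[150:300,200:400]
    cv2.imwrite(f'pics/{n}6.png',cv2.resize(c,None,fx=3,fy=3,interpolation=cv2.INTER_CUBIC))
E
```

```text
time_s 22.15
eef_pos [678.687 253.277 237.499]
 [-0.019  0.177 -0.984]
 [-0.928  0.364  0.083]]
ft_force [-0.594 -0.523 -0.373]
tilt deg 21.899994962900212 azim -2.8905293750425765
L case frame tcp [ 90.989   1.267 237.499] tool x [ 0.356 -0.112 -0.928]
M case frame tcp [119.266 239.313 237.499] tool x [ 0.359 -0.103 -0.928]
```

View pics/side6.png

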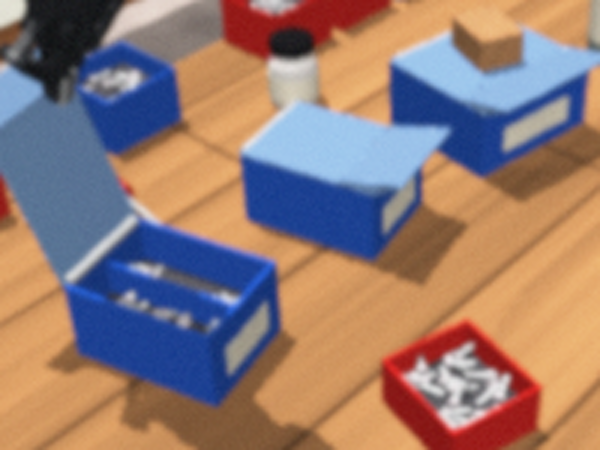

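```bash
python3 mv.py "[cw('L',20,260),(560,120,380),cw('M',-60,260),cw('M',-126,180),cw('M',-126,110),cw('M',-124,84)]"; python3 - <<'E'
from sim import *
np.set_printoptions(precision=2,suppress=True)
from h import ctrl
o=ctrl.get_obs();q=np.array(o['joint_pos']);RR=np.array(o['tool_rot']);p0=tool(q)[0]
for w in (cw('L',20,260),(560,120,380),cw('M',-60,260),cw('M',-126,180),cw('M',-126,110),cw('M',-124,84)):
        w=np.array(w,float);N=int(np.linalg.norm(w-p0)/50)+1
        for i in range(N):
            qq=q=step(q,p0+(w-p0)*(i+1)/N,RR);pp,RR=tool(q)
        p0=pp;print(w.round(),'err',w-pp,'q',qq,RR[:,0])
E
```

```text
2 rows of [-0.383, -0.481, 0.083]
4 rows of [-0.533, -0.094, 0.477]
4 rows of [0.472, -0.292, 0.533]
3 rows of [0.281, -0.503, -0.011]
2 rows of [0.541, -0.212, -0.048]
1 rows of [0.414, -0.127, -0.038]
[610. 234. 260.] err [-0.  0. -0.] q [-1.151  0.708  1.176  1.723 -0.782  0.824 -1.139] [ 0.373 -0.019 -0.928]
[560. 120. 380.] err [-0.  0.  0.] q [-1.2    0.433  1.32   1.739 -0.508  0.937 -1.153] [ 0.373 -0.019 -0.928]
[558. -20. 260.] err [-0.  0. -0.] q [-0.723  0.433  1.01   1.991 -0.734  0.633 -0.683] [ 0.373 -0.019 -0.928]
[494. -35. 180.] err [-0. -0. -0.] q [-0.513  0.403  0.73   2.248 -1.013  0.346 -0.348] [ 0.373 -0.019 -0.928]
[494. -35. 110.] err [-1.079  0.1   -2.101] q [-0.005  0.475  0.04   2.296 -1.36   0.01  -0.013] [ 0.36  -0.018 -0.933]
[496. -35.  84.] err [-3.109  0.278 -5.315] q [ 0.001  0.53   0.033  2.276 -1.36   0.01  -0.013] [ 0.327 -0.015 -0.945]
```

Emit:
drive_tool(
  deltas=[
    {"jaw":1,"travel":[-0.38,-0.48,0.08],"turn":0},
    {"jaw":1,"travel":[-0.38,-0.48,0.08],"turn":0},
    {"jaw":1,"travel":[-0.53,-0.1,0.48],"turn":0},
    {"jaw":1,"travel":[-0.53,-0.1,0.48],"turn":0},
    {"jaw":1,"travel":[-0.53,-0.1,0.48],"turn":0},
    {"jaw":1,"travel":[-0.53,-0.1,0.48],"turn":0},
    {"jaw":1,"travel":[0.47,-0.29,0.53],"turn":0},
    {"jaw":1,"travel":[0.47,-0.29,0.53],"turn":0},
    {"jaw":1,"travel":[0.47,-0.29,0.53],"turn":0},
    {"jaw":1,"travel":[0.47,-0.29,0.53],"turn":0},
    {"jaw":1,"travel":[0.28,-0.5,0],"turn":0},
    {"jaw":1,"travel":[0.28,-0.5,0],"turn":0},
    {"jaw":1,"travel":[0,0,0],"turn":0},
  ],
)

```text
time_s: 23.82
eef_pos: [512.7, -31.9, 204.7]
tool_rot: [[0.369, 0.917, 0.155], [-0.018, 0.173, -0.985], [-0.929, 0.36, 0.08]]
ft_force: [0.5, 0.5, 0.6]
finger_gap: -0.0
```

```bash
python3 st.py; python3 mv.py "[cw('M',-126,170),cw('M',-126,110)]" 30; python3 - <<'E'
from h import *
for n in('side','top'):
    a=ctrl.camera(n)[:,:,::-1]
    cv2.imwrite(f'pics/{n}7.png',a)
E
```

```text
time_s 23.825
joint_pos [-0.59   0.403  0.828  2.172 -0.864  0.435 -0.51 ]
eef_pos [512.667 -31.936 204.727]
tool_rot [[ 0.369  0.917  0.155]
 [-0.018  0.173 -0.985]
 [-0.929  0.36   0.08 ]]
ft_force [0.456 0.525 0.563]
finger_gap -0.018272426257130693
tilt deg 21.653788543607877 azim -2.7937820647272953
L case frame tcp [-141.607 -232.845  204.727] tool x [ 0.352 -0.11  -0.929]
M case frame tcp [-106.925   -0.993  204.727] tool x [ 0.355 -0.101 -0.929]
2 rows of [0.212, -0.253, -0.02]
2 rows of [0.465, -0.18, -0.04]
```

View pics/top7.png

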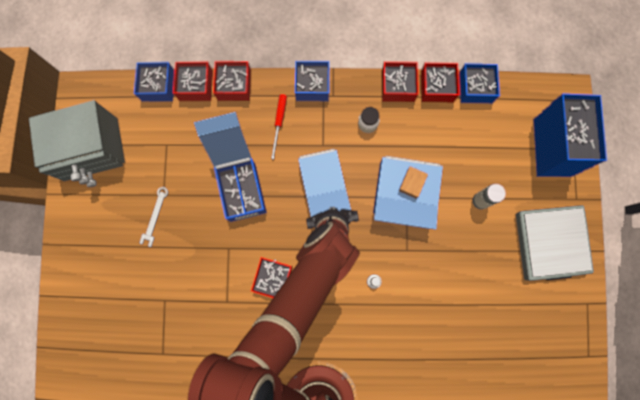

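View pics/side7.png

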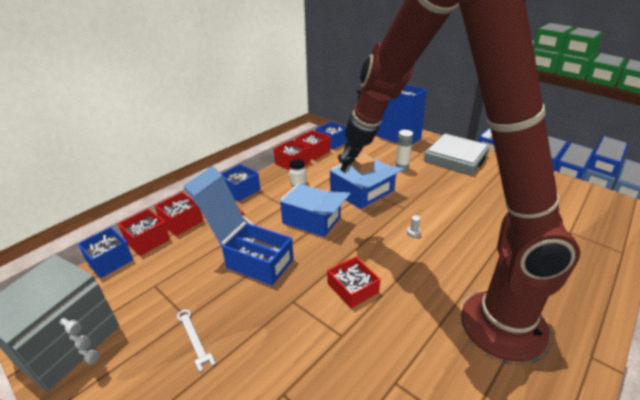

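Emit:
drive_tool(
  deltas=[
    {"jaw":1,"travel":[0.21,-0.26,-0.02],"turn":0},
    {"jaw":1,"travel":[0.21,-0.26,-0.02],"turn":0},
    {"jaw":1,"travel":[0.3,-0.14,-0.03],"turn":0},
    {"jaw":1,"travel":[0.3,-0.14,-0.03],"turn":0},
    {"jaw":1,"travel":[0,0,0],"turn":0},
  ],
)

```text
time_s: 24.55
eef_pos: [494.8, -35.1, 131.4]
tool_rot: [[0.374, 0.914, 0.156], [-0.017, 0.175, -0.984], [-0.927, 0.365, 0.081]]
ft_force: [-0.5, -0.4, -0.9]
finger_gap: 0.1
```

```bash
python3 st.py; python3 mv.py "[cw('M',-126,110),cw('M',-124,84)]" 30
```

```text
time_s 24.55
joint_pos [-0.174  0.443  0.269  2.298 -1.327  0.119 -0.047]
eef_pos [494.761 -35.088 131.435]
tool_rot [[ 0.374  0.914  0.156]
 [-0.017  0.175 -0.984]
 [-0.927  0.365  0.081]]
ft_force [-0.485 -0.367 -0.937]
finger_gap 0.05727083910033856
tilt deg 21.97062406279142 azim -2.5898418788786084
L case frame tcp [-159.729 -231.379  131.435] tool x [ 0.357 -0.111 -0.927]
M case frame tcp [-125.08    -0.017  131.435] tool x [ 0.36  -0.101 -0.927]
1 rows of [0.326, -0.145, -0.028]
1 rows of [0.414, -0.127, -0.037]
```

Emit:
drive_tool(
  deltas=[
    {"jaw":1,"travel":[0.33,-0.18,-0.03],"turn":0},
    {"jaw":1,"travel":[0.25,-0.15,-0.03],"turn":0},
    {"jaw":1,"travel":[0,0,0],"turn":0},
  ],
)

```text
time_s: 24.92
eef_pos: [496.6, -37.5, 107.6]
tool_rot: [[0.352, 0.923, 0.158], [-0.02, 0.176, -0.984], [-0.936, 0.343, 0.08]]
ft_force: [-0.1, -0.4, -0.2]
finger_gap: -0.1
```

```bash
python3 st.py; python3 mv.py "[cw('M',-123,84)]" 30
```

```text
time_s 24.925
joint_pos [-0.012  0.488  0.052  2.291 -1.359  0.016 -0.011]
eef_pos [496.636 -37.544 107.558]
tool_rot [[ 0.352  0.923  0.158]
 [-0.02   0.176 -0.984]
 [-0.936  0.343  0.08 ]]
ft_force [-0.095 -0.355 -0.167]
finger_gap -0.14921194875078703
tilt deg 20.615177651162675 azim -3.219702483164288
L case frame tcp [-158.534 -234.229  107.558] tool x [ 0.335 -0.108 -0.936]
M case frame tcp [-123.808   -2.833  107.558] tool x [ 0.338 -0.099 -0.936]
1 rows of [0.367, -0.124, -0.079]
```

Emit:
drive_tool(
  deltas=[
    {"jaw":1,"travel":[0.4,-0.18,-0.05],"turn":0},
    {"jaw":1,"travel":[0,0,0],"turn":0},
  ],
)

```text
time_s: 25.18
eef_pos: [500.7, -36.2, 92.4]
tool_rot: [[0.331, 0.93, 0.162], [-0.016, 0.177, -0.984], [-0.943, 0.323, 0.074]]
ft_force: [0.8, 0.1, -0.1]
finger_gap: 0.2
```

```bash
python3 st.py; python3 mv.py "[cw('M',-116,82)]" 30
```

```text
time_s 25.175
joint_pos [-0.006  0.525  0.043  2.276 -1.36   0.015 -0.01 ]
eef_pos [500.725 -36.205  92.382]
tool_rot [[ 0.331  0.93   0.162]
 [-0.016  0.177 -0.984]
 [-0.943  0.323  0.074]]
ft_force [ 0.811  0.08  -0.072]
finger_gap 0.2422264943612101
tilt deg 19.35671875587503 azim -2.787145194983392
L case frame tcp [-154.239 -233.965   92.382] tool x [ 0.316 -0.099 -0.943]
M case frame tcp [-119.522   -2.453   92.382] tool x [ 0.319 -0.091 -0.943]
1 rows of [0.178, -0.002, -0.057]
```

Emit:
drive_tool(
  deltas=[
    {"jaw":1,"travel":[0.18,0,-0.03],"turn":0},
    {"jaw":1,"travel":[0,0,0],"turn":0},
    {"jaw":1,"travel":[0.02,0.05,0],"turn":0},
    {"jaw":1,"travel":[0,0,0],"turn":0},
  ],
)

```text
time_s: 25.68
eef_pos: [507.0, -34.8, 85.6]
tool_rot: [[0.324, 0.932, 0.161], [-0.016, 0.176, -0.984], [-0.946, 0.316, 0.071]]
ft_force: [-3.6, -1.3, -0.0]
finger_gap: 0.1
```

```bash
python3 st.py
```

```text
time_s 25.675
joint_pos [-0.035  0.546  0.079  2.26  -1.358  0.035 -0.018]
eef_pos [506.971 -34.823  85.648]
tool_rot [[ 0.324  0.932  0.161]
 [-0.016  0.176 -0.984]
 [-0.946  0.316  0.071]]
ft_force [-3.629 -1.326 -0.003]
finger_gap 0.09452516481634207
tilt deg 18.898922019687454 azim -2.74304366419375
L case frame tcp [-147.846 -234.202   85.648] tool x [ 0.309 -0.097 -0.946]
M case frame tcp [-113.126   -2.518   85.648] tool x [ 0.312 -0.088 -0.946]
```

Emit:
drive_tool(
  deltas=[
    {"jaw":1,"travel":[-0.08,0.03,0.01],"turn":0},
    {"jaw":1,"travel":[-0.08,0.03,0.01],"turn":0},
    {"jaw":1,"travel":[-0.1,0.05,0.01],"turn":0},
    {"jaw":1,"travel":[-0.1,0.06,0.01],"turn":0},
    {"jaw":1,"travel":[-0.1,0.06,0.01],"turn":0},
  ],
)

```text
time_s: 26.3
eef_pos: [512.6, -33.9, 117.0]
tool_rot: [[0.325, 0.931, 0.163], [-0.013, 0.177, -0.984], [-0.946, 0.318, 0.07]]
ft_force: [-1.0, 1.3, -1.4]
finger_gap: 0.5
```

```bash
python3 st.py|grep -v -e joint -e finger; python3 mv.py "[cw('M',-95,145,-2),cw('M',-79,172,-2)]" 10;  python3 - <<'E'
from h import *
for n in('side',):
    a=ctrl.camera(n)[:,:,::-1];c=a[130:280,230:430]
    cv2.imwrite(f'pics/{n}8.png',cv2.resize(c,None,fx=3,fy=3,interpolation=cv2.INTER_CUBIC))
E
```

```text
time_s 26.3
eef_pos [512.589 -33.872 117.003]
tool_rot [[ 0.325  0.931  0.163]
 [-0.013  0.177 -0.984]
 [-0.946  0.318  0.07 ]]
ft_force [-1.003  1.32  -1.447]
tilt deg 18.99254258631295 azim -2.372837591126014
L case frame tcp [-142.17  -234.7    117.003] tool x [ 0.311 -0.095 -0.946]
M case frame tcp [-107.438   -2.862  117.003] tool x [ 0.314 -0.087 -0.946]
4 rows of [-0.094, 0.086, 0.001]
4 rows of [-0.085, 0.099, 0.004]
```

View pics/side8.png

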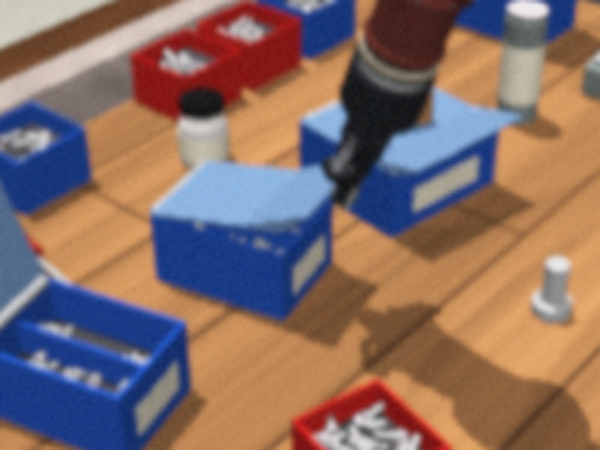

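Lid B is rising (~10°, crest at about crop (325,180)). Continue along the arc.

Emit:
drive_tool(
  deltas=[
    {"jaw":1,"travel":[-0.1,0.08,0],"turn":0},
    {"jaw":1,"travel":[-0.1,0.08,0],"turn":0},
    {"jaw":1,"travel":[-0.09,0.08,0],"turn":0},
    {"jaw":1,"travel":[-0.09,0.09,0],"turn":0},
  ],
)

```text
time_s: 26.85
eef_pos: [522.7, -31.5, 144.5]
tool_rot: [[0.324, 0.932, 0.161], [-0.016, 0.175, -0.984], [-0.946, 0.317, 0.071]]
ft_force: [-3.7, -1.8, 1.2]
finger_gap: 0.1
```

```bash
python3 st.py|grep -v -e joint -e finger; python3 mv.py "[cw('M',-79,172,-2),cw('M',-58,196,-2)]" 10
```

```text
time_s 26.85
eef_pos [522.685 -31.524 144.531]
tool_rot [[ 0.324  0.932  0.161]
 [-0.016  0.175 -0.984]
 [-0.946  0.317  0.071]]
ft_force [-3.744 -1.833  1.184]
tilt deg 18.939881841317955 azim -2.7577659912077985
L case frame tcp [-131.808 -234.974  144.531] tool x [ 0.31  -0.097 -0.946]
M case frame tcp [-97.073  -2.856 144.531] tool x [ 0.312 -0.088 -0.946]
4 rows of [-0.085, 0.107, -0.0]
4 rows of [-0.067, 0.115, 0.001]
```

Emit:
drive_tool(
  deltas=[
    {"jaw":1,"travel":[-0.1,0.05,0],"turn":0},
    {"jaw":1,"travel":[-0.1,0.09,0],"turn":0},
    {"jaw":1,"travel":[-0.09,0.1,0],"turn":0},
    {"jaw":1,"travel":[-0.09,0.1,0],"turn":0},
  ],
)

```text
time_s: 27.35
eef_pos: [536.0, -26.6, 173.3]
tool_rot: [[0.326, 0.931, 0.162], [-0.015, 0.176, -0.984], [-0.945, 0.319, 0.071]]
ft_force: [-0.2, -0.3, -0.7]
finger_gap: -0.3
```

```bash
python3 st.py|grep -v -e joint -e finger; python3 mv.py "[cw('M',-58,197,-2),cw('M',-33,217,-2)]" 10
```

```text
time_s 27.35
eef_pos [536.016 -26.586 173.328]
tool_rot [[ 0.326  0.931  0.162]
 [-0.015  0.176 -0.984]
 [-0.945  0.319  0.071]]
ft_force [-0.233 -0.277 -0.737]
tilt deg 19.06340737983515 azim -2.5705294960563356
L case frame tcp [-117.663 -233.559  173.328] tool x [ 0.312 -0.096 -0.945]
M case frame tcp [-82.97   -1.06  173.328] tool x [ 0.315 -0.088 -0.945]
4 rows of [-0.06, 0.13, 0.004]
4 rows of [-0.046, 0.125, -0.001]
```

Emit:
drive_tool(
  deltas=[
    {"jaw":1,"travel":[-0.07,0.12,0],"turn":0},
    {"jaw":1,"travel":[-0.07,0.12,0],"turn":0},
    {"jaw":1,"travel":[-0.06,0.12,0],"turn":0},
    {"jaw":1,"travel":[-0.06,0.12,0],"turn":0},
  ],
)

```text
time_s: 27.85
eef_pos: [557.7, -21.4, 197.1]
tool_rot: [[0.326, 0.931, 0.162], [-0.015, 0.176, -0.984], [-0.945, 0.318, 0.071]]
ft_force: [-1.5, -1.3, 0.6]
finger_gap: -0.0
```

```bash
python3 st.py|grep -v -e joint -e finger; python3 mv.py "[cw('M',-33,215,-2),cw('M',-6,228,-2)]" 10;  python3 - <<'E'
from h import *
for n in('side',):
    a=ctrl.camera(n)[:,:,::-1];c=a[130:280,230:430]
    cv2.imwrite(f'pics/{n}9.png',cv2.resize(c,None,fx=3,fy=3,interpolation=cv2.INTER_CUBIC))
E
```

```text
time_s 27.85
eef_pos [557.698 -21.363 197.072]
tool_rot [[ 0.326  0.931  0.162]
 [-0.015  0.176 -0.984]
 [-0.945  0.318  0.071]]
ft_force [-1.496 -1.316  0.633]
tilt deg 19.045787622581237 azim -2.5957750318406205
L case frame tcp [ -95.364 -233.973  197.072] tool x [ 0.312 -0.097 -0.945]
M case frame tcp [-60.669  -0.872 197.072] tool x [ 0.314 -0.088 -0.945]
4 rows of [-0.034, 0.133, 0.003]
3 rows of [-0.021, 0.165, -0.005]
```

View pics/side9.png

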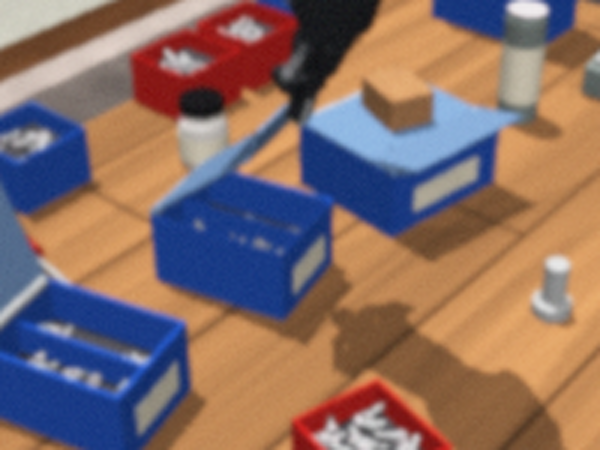

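Emit:
drive_tool(
  deltas=[
    {"jaw":1,"travel":[-0.05,0.13,0],"turn":0},
    {"jaw":1,"travel":[-0.04,0.13,0],"turn":0},
    {"jaw":1,"travel":[-0.03,0.13,0],"turn":0},
    {"jaw":1,"travel":[-0.03,0.14,0],"turn":0},
    {"jaw":1,"travel":[-0.02,0.14,0],"turn":0},
    {"jaw":1,"travel":[-0.02,0.14,0],"turn":0},
  ],
)

```text
time_s: 28.65
eef_pos: [599.4, -12.7, 223.2]
tool_rot: [[0.326, 0.931, 0.162], [-0.015, 0.176, -0.984], [-0.945, 0.319, 0.071]]
ft_force: [-0.5, -1.1, 1.1]
finger_gap: -0.1
```

```bash
python3 st.py|grep -v -e joint -e finger; python3 mv.py "[cw('M',24,237,-2),cw('M',60,238,-2),cw('M',93,236,-2)]" 10
```

```text
time_s 28.65
eef_pos [599.405 -12.723 223.197]
tool_rot [[ 0.326  0.931  0.162]
 [-0.015  0.176 -0.984]
 [-0.945  0.319  0.071]]
ft_force [-0.511 -1.097  1.102]
tilt deg 19.0503067409388 azim -2.6230955990553935
L case frame tcp [ -52.827 -236.133  223.197] tool x [ 0.312 -0.097 -0.945]
M case frame tcp [-18.088  -1.883 223.197] tool x [ 0.314 -0.088 -0.945]
5 rows of [0.001, 0.148, -0.005]
4 rows of [0.043, 0.143, -0.009]
4 rows of [0.051, 0.128, -0.01]
```

Emit:
drive_tool(
  deltas=[
    {"jaw":1,"travel":[0,0.15,0],"turn":0},
    {"jaw":1,"travel":[0,0.15,0],"turn":0},
    {"jaw":1,"travel":[0,0.15,0],"turn":0},
    {"jaw":1,"travel":[0,0.15,0],"turn":0},
    {"jaw":1,"travel":[0,0.15,0],"turn":0},
    {"jaw":1,"travel":[0.04,0.14,-0.01],"turn":0},
    {"jaw":1,"travel":[0.04,0.14,-0.01],"turn":0},
  ],
)

```text
time_s: 29.52
eef_pos: [658.4, -0.8, 238.1]
tool_rot: [[0.326, 0.931, 0.162], [-0.015, 0.176, -0.984], [-0.945, 0.319, 0.071]]
ft_force: [-0.7, 0.1, 0.1]
finger_gap: 0.2
```

```bash
python3 st.py|grep -v -e joint -e finger; python3 mv.py "[cw('M',93,236,-2)]" 10;  python3 - <<'E'
from h import *
for n in('side',):
    a=ctrl.camera(n)[:,:,::-1];c=a[130:280,230:430]
    cv2.imwrite(f'pics/{n}10.png',cv2.resize(c,None,fx=3,fy=3,interpolation=cv2.INTER_CUBIC))
E
```

```text
time_s 29.525
eef_pos [658.383  -0.838 238.069]
tool_rot [[ 0.326  0.931  0.162]
 [-0.015  0.176 -0.984]
 [-0.945  0.319  0.071]]
ft_force [-0.661  0.088  0.09 ]
tilt deg 19.057572547314283 azim -2.6503417726968035
L case frame tcp [   7.242 -239.51   238.069] tool x [ 0.312 -0.097 -0.945]
M case frame tcp [ 42.049  -3.637 238.069] tool x [ 0.314 -0.088 -0.945]
6 rows of [0.05, 0.132, -0.014]
```

View pics/side10.png

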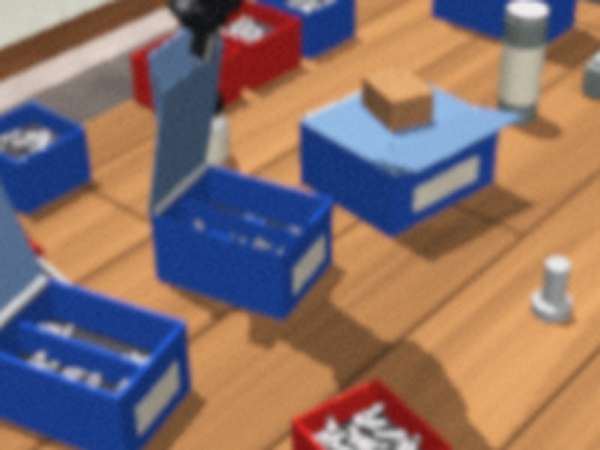

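Push past upright, then retract back and up.

Emit:
drive_tool(
  deltas=[
    {"jaw":1,"travel":[0.05,0.13,-0.01],"turn":0},
    {"jaw":1,"travel":[0.05,0.13,-0.01],"turn":0},
    {"jaw":1,"travel":[0.05,0.13,-0.01],"turn":0},
    {"jaw":1,"travel":[0.05,0.13,-0.01],"turn":0},
    {"jaw":1,"travel":[0.05,0.13,-0.01],"turn":0},
    {"jaw":1,"travel":[0.05,0.13,-0.01],"turn":0},
    {"jaw":1,"travel":[0,0,0],"turn":0},
    {"jaw":1,"travel":[0,0,0],"turn":0},
    {"jaw":1,"travel":[0,0,0],"turn":0},
  ],
)

```text
time_s: 30.7
eef_pos: [706.4, 10.4, 235.7]
tool_rot: [[0.326, 0.932, 0.161], [-0.015, 0.176, -0.984], [-0.945, 0.318, 0.071]]
ft_force: [-0.3, 0.0, -0.4]
finger_gap: 0.1
```

```bash
python3 st.py|grep -v -e joint -e finger; python3 mv.py "[cw('M',0,260,-2),(480,0,380)]" 45;  python3 - <<'E'
from h import *
for n in('side',):
    a=ctrl.camera(n)[:,:,::-1];c=a[130:280,200:400]
    cv2.imwrite(f'pics/{n}11.png',cv2.resize(c,None,fx=3,fy=3,interpolation=cv2.INTER_CUBIC))
E
```

```text
time_s 30.7
eef_pos [706.362  10.378 235.707]
tool_rot [[ 0.326  0.932  0.161]
 [-0.015  0.176 -0.984]
 [-0.945  0.318  0.071]]
ft_force [-0.296  0.025 -0.414]
tilt deg 19.037726984085126 azim -2.6344773402561645
L case frame tcp [  56.499 -240.759  235.707] tool x [ 0.312 -0.097 -0.945]
M case frame tcp [ 91.322  -3.555 235.707] tool x [ 0.314 -0.088 -0.945]
3 rows of [-0.288, -0.438, 0.034]
5 rows of [-0.527, -0.293, -0.074]
```

View pics/side11.png

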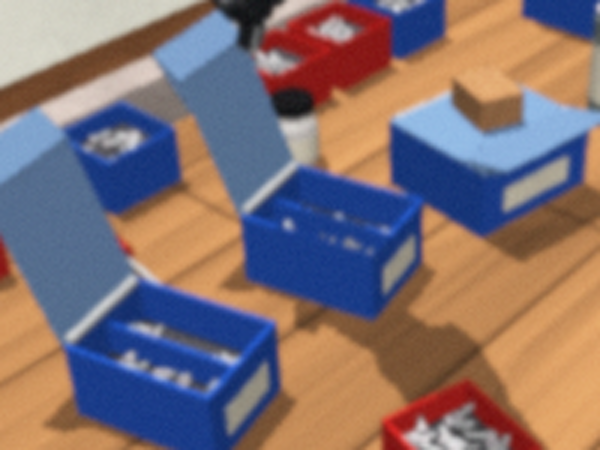

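Both open. Retract.

Emit:
drive_tool(
  deltas=[
    {"jaw":1,"travel":[-0.29,-0.44,0.03],"turn":0},
    {"jaw":1,"travel":[-0.29,-0.44,0.03],"turn":0},
    {"jaw":1,"travel":[-0.29,-0.44,0.03],"turn":0},
    {"jaw":1,"travel":[-0.53,-0.29,-0.07],"turn":0},
    {"jaw":1,"travel":[-0.53,-0.29,-0.07],"turn":0},
    {"jaw":1,"travel":[-0.53,-0.29,-0.07],"turn":0},
    {"jaw":1,"travel":[-0.53,-0.29,-0.07],"turn":0},
    {"jaw":1,"travel":[0,0,0],"turn":0},
    {"jaw":1,"travel":[0,0,0],"turn":0},
  ],
)

```text
time_s: 31.88
eef_pos: [507.9, -1.2, 356.6]
tool_rot: [[0.326, 0.931, 0.162], [-0.014, 0.177, -0.984], [-0.945, 0.318, 0.071]]
ft_force: [0.9, -0.8, 0.3]
finger_gap: 0.1
```

```bash
python3 st.py|grep -v -e joint -e finger; python3 - <<'E'
from h import *
for n in('side','top'):
    a=ctrl.camera(n)[:,:,::-1];cv2.imwrite(f'pics/{n}12.png',a)
    b=cv2.imread(f'pics/{n}0.png');print(n,a.shape)
    cv2.imwrite(f'pics/{n}diff.png',np.hstack([a[100:320,180:500],b[100:320,180:500]]))
E
```

```text
time_s 31.875
eef_pos [507.856  -1.183 356.62 ]
tool_rot [[ 0.326  0.931  0.162]
 [-0.014  0.177 -0.984]
 [-0.945  0.318  0.071]]
ft_force [ 0.897 -0.813  0.279]
tilt deg 19.037977874874663 azim -2.501845348033596
L case frame tcp [-138.505 -201.874  356.62 ] tool x [ 0.312 -0.096 -0.945]
M case frame tcp [-104.66    30.051  356.62 ] tool x [ 0.314 -0.088 -0.945]
side (400, 640, 3)
top (400, 640, 3)
```

View pics/sidediff.png

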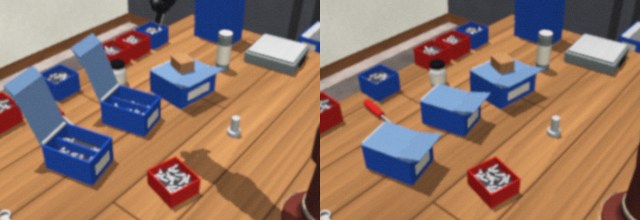

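View pics/topdiff.png

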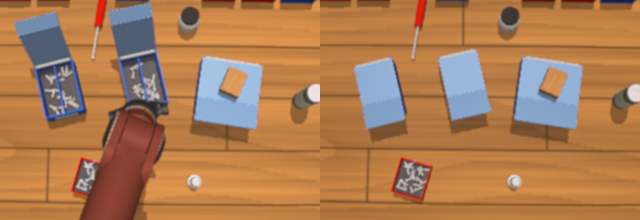

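```bash
python3 - <<'E'
from h import *
a=cv2.imread('pics/side12.png',0);b=cv2.imread('pics/side0.png',0)
for n,(x,y,w,h) in {'L':(232,262,66,22),'M':(285,215,60,20),'C':(330,185,70,25),'bin':(325,255,58,52)}.items():
    t=b[y:y+h,x:x+w];r=cv2.matchTemplate(a[y-8:y+h+8,x-8:x+w+8],t,cv2.TM_CCOEFF_NORMED);print(n,np.array(cv2.minMaxLoc(r)[3])-8,r.max())
print(ctrl.close_job())
E
```

```text
L [0 0] 0.88537955
M [0 0] 0.9197193
C [0 0] 0.6061708
bin [0 0] 0.90708387
the job is handed in; nothing more can be done
None
```

Both narrow cases are open: I pushed each lid up from under its nose with the tilted, closed fingertips. Each was carried past upright, fell back and has stayed wide open. I handed the job in at about 32 s with the arm backed off and touching nothing.

- **How it was done:** the interface has no tilt command. I tilted the tool by driving it past its reach limit in free air, then worked the noses at about 19 to 22 degrees of tilt.
- **Forces:** lifting mostly took 1 to 4 N. At first contact on the left lid it was 6.6 N. During that same lift the lid stuck and the push peaked at about 13 N horizontally. Lifting straight up freed it.
- **Final pictures:**
  - Both lids are wide open, and the wide case is shut with its carton still on it.
  - Matched against the first side picture, the two narrow cases and the bin show no pixel shift.
  - The match for the wide case also showed no shift but was weak (0.61). By eye it has not moved.
- **Not checked:** I judged the other loose objects only by eye in the pictures and did not measure them individually. The hand-in gave no verdict.

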